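Changeover of a hitch plate fixture: uncover, load plates and drift the slides into line

ROBOT

A 7-joint arm with a two-finger parallel gripper is mounted at the origin on a cart in front of the work surface, level with it; the furniture and walls round the work are solid. World frame = base frame: x ahead of the robot, y to its left, z up, the work surface at z = 0. Lengths are in m, angles in rad, forces in N, time in s.
With the tool pointing down it reaches from about 0.425 to 1.025 m from the base axis. Payload 3.6 kg.
Tool frame: the origin (TCP) lies between the finger pads; the fingertips stand ctrl.finger_overhang ahead of it and the grasp point (between the pads) lies 5 mm behind it (ctrl.finger_overhang is the distance from the TCP to the fingertips, in m); z points along the fingers, y is the line along which they close (so a half turn about z gives the same grasp; the last joint's range is limited). The gripper opens to 85 mm and grips with 20 to 120 N. Pads are 22 mm wide; open, the fingers measure 114 mm over their backs; the gripper's body (76 mm by 85 mm) begins 54 mm behind the grasp point. The pads swing forward as they close: fully open they stand 13 mm farther back than shut.
Start: joints at [-1.228, 0.591, 0.048, 1.609, -0.033, 0.943, -0.034], TCP at [0.307, 0.657, 0.245] pointing down, gripper open.
Joint ranges: [-2.69, 2.69], [-0.47, 2.24], [-1.27, 1.36], [0.19, 2.51], [-1.53, 4.68], [0.08, 2.07], [-3.09, 3.09]. Speed limits (rad/s): [2.57, 2.57, 3.14, 3.14, 3.14, 3.14, 3.14].

INTERFACE

Orientations are given as a rotation vector (axis times angle).
In Python, from workcell import ctrl gives the robot as it stands.
- The arm moves only by the shell command python3 -m inch 'ROWS' [FORCE]. ROWS is a JSON object of lists of equal length, an entry for each row: "translation": the shift along the tool's x, y, z normalised to -1 to 1, where 1 is 0.6 m, a list of three; "angular": the turn, a rotation vector about the tool's x, y, z normalised to -1 to 1, where 1 is 2 rad, a list of three; "grip": the opening, from -1 (shut) to 1 (fully open). In form: {"translation": [[tx, ty, tz], ...], "angular": [[wx, wy, wz], ...], "grip": [grip, ...]}. A call has exactly 5 rows; each row is the pose to reach, as a shift and turn from the pose commanded when the call began, along the tool's axes at that moment; what a row does not reach only later rows make up. A row lasts 1/8 s, in which the tool goes at most 62.5 mm and 10.7 degrees, less where a joint would pass 70% of its speed; a pose out of reach is approached as far as the arm can. A call with a number of a shift or a turn outside -1 to 1 is refused whole. A call with a gripper value outside its range is refused whole. The fingers move at their own pace and stop on an object; FORCE is the grip in N (left out, the last holds). Time passes only in rows, so rows that repeat a pose let the fingers close, or fill a call up. It gives the time, the measured TCP pose, the force, the opening and the grip force at its end, in the units of the state.
- ctrl.get_obs(): the state, without advancing time (a new reading comes with each control period).
- ctrl.read_camera(name): name is "scene" or "top"; returns the picture (400x640x3 uint8, red, green, blue); there is no depth.
- ctrl.camera_model(name): a dict with "mtx" (3x3 intrinsics, pixels), "position" and "attitude" of the camera in the world. Camera axes: x right, y up, looking along -z (the intrinsics and any distortion apply to the point x, -y, -z); pixel columns grow to the right and rows downward; lengths in m; the calibration is good to about 2 mm. A picture is of the moment at which its call begins. camera_model takes no time and is no camera call.
- ctrl.hand_in(): hands the job in; it is judged then, once.
Trained networks look in the newest picture that a camera, given by its name, has taken for a name from the list of things; names that differ only in an ending like _2 or _b are one class to them, and where a whole thing is asked for, a point or a joint stands for the part that bears it (a point fixed in the world has none). Each returns a list of dicts, best first, with "confidence" (0 to 1); they miss things now and then, are a little off and sometimes report something else, mostly with a low value. They report only what shows in the picture. A call takes as long as a camera call. They do not tell look-alikes from the thing itself.
- ctrl.look_for(camera, thing): "centre" ([x, y, z] in m, in world coordinates, good to about 4 mm: the middle of the surface that is visible of it).
- ctrl.silhouettes(camera, thing): "region" (400x640 bool, what is visible of it).
The state is a dict: "clock": time; "joint_pos": joint angles; "joint_vel": joint speeds; "tau": joint torques, N m; "tcp_pos": TCP position; "orientation": TCP orientation; "wrist_force": force on the tool from outside, world axes, zero at the start; "ft_torque": the same for the moment, N m; "grip_width": opening from 0.0 (shut) to 1.0 (fully open); "gripper_force": force on a finger pad.
Only numpy, scipy, OpenCV 4.12 (cv2) and the standard library are available. Lean on these libraries where they do the work, as an engineer would, in place of code of your own. Each camera call takes 0.05 s, during which the arm holds its last target. There are 200 camera calls.

TASK

Take the black blanking cover off the assembly fixture and lay it flat in the grey tray. Then fit every hitch plate from the rubber mat on a station of its own, lowered over the two pins until it lies flush with its large drift hole over the slide's hole, and push one tapered drift from the rack fully home through each fitted plate so that it pulls the sprung slide underneath into line; leave these drifts in. Two or three plates are there, a drift that is not needed stays in the rack, and the jar, tape roll and tape measure behind the fixture are left alone.

Things in the scene. Friction and masses are not known exactly. Their poses are not given: they have to be found in the camera images.
- fixture: Dark steel fixture fixed to the bench, 164 (x) x 256 (y) x 80 mm: a base and two rails along its y (36 mm wide, tops 80 mm above the bench) with three stations 95 mm apart along y. Origin: underside centre; x points away from the robot, give or take the yaw. Each station has two upright pins, one on each rail at x = -62 and +62 mm, 12 mm thick, 16 mm tall, tops tapered.
- home1 (a point): Where the origin of a drift comes when it is fully home in station 1: on the axis of the drift hole, 28 mm in front (fixture -x) of station1 and 8 mm above it.
- station1 (a point): Station 1 (at the fixture's y = -95 mm): the point midway between its pins at rail-top height; axes as the fixture's. A seated plate's origin comes here, the plate's x along the fixture's x.
- slide1 (a joint): Slide of station 1, in m along the fixture's x; 0 = its hole in line with the drift hole's axis. A 74 x 44 x 10 mm aluminium bar between the rails, top 2 mm below them, with one 21.4 mm through hole. A spring (0.7 N/mm) keeps it 4 to 6 mm off towards +x; only a drift pushed through holds it in line. Below it 58 mm are free for the drift's point.
- plate1: Hitch plate of plain light grey metal, 150 (x) x 60 x 8 mm, about 0.25 kg, flat on a 3 mm rubber mat on the other side from the rack, rib up. Origin: underside centre. 15 mm pin holes at x = -62 and +62 mm, a 21.4 mm drift hole at x = -28 mm. Rib to hold it by: 8 mm thick (in y), x = 6 to 42 mm, top 42 mm above the underside. It fits one way round only. Two or three plates are present.
- cover1: Black plastic blanking cover, 150 (x) x 60 x 8 mm, 0.15 kg: two pin holes as in a hitch plate, no drift hole, a rib 8 mm thick (in y) at x = -18 to +18 mm, top 42 mm above the underside. Origin: underside centre. Just one of the three covers is present; this one would sit flat on station 1, x along the fixture's x.
- drift1: Tapered steel drift, 134 mm long, 0.2 kg, point down in the rack. Origin: centre of the underside of its 36 mm wide, 6 mm thick flange; z up. Above: round grip 25 mm thick, z = 6 to 66 mm. Below: 23 mm of 20 mm shank, then a taper to a 6 mm rounded point at z = -68 mm. Fully home the flange rests on the plate: this takes a push of some 5 to 10 N, its weight is not enough.
- home2 (a point): As home1, in station 2.
- station2 (a point): Station 2, the middle one, as station1.
- slide2 (a joint): Slide of station 2, as slide1, but sprung towards -x.
- plate2: Hitch plate, just as plate1 (any plate fits any station). Plates start with their x roughly along world y.
- cover2: As cover1, on station 2 if present.
- drift2: Drift, just as drift1.
- home3 (a point): As home1, in station 3.
- station3 (a point): Station 3 (at the fixture's y = +95 mm), as station1.
- slide3 (a joint): Slide of station 3, as slide1 (sprung towards +x).
- plate3: Hitch plate, just as plate1.
- cover3: As cover1, on station 3 if present.
- drift3: Drift, just as drift1.
- rack: Plywood rack fixed to the bench, 190 x 64 mm, 80 mm high, beside the fixture (left or right, yaw varies). Origin: centre of its underside. Three 24 mm holes at its x = -60, 0, +60 mm hold the drifts by their flanges.
- tray: Low grey tray fixed to the bench in front of the fixture, 100 (x) x 184 (y) mm outside, 12 mm high, walls and floor 4 mm (inside 92 x 176 mm). Origin: centre of its underside.
- grease_jar: Bystander: jar, 54 mm wide, 70 mm tall, behind the fixture. Origin: underside centre.
- tape_roll: Bystander: roll of blue tape, 62 mm wide, 19 mm tall, behind the fixture. Origin: underside centre.
- tape_measure: Bystander: yellow tape measure, 75 x 31 x 60 mm, behind the fixture. Origin: underside centre.
Mind the look-alikes: they are no part of the job. What is shaped like the drift2 but green or yellow is not meant.

How it is judged:
At the end, for the whole second after the job is handed in: Every plate present is flush on a station (within 3.5 mm), a drift home in it (flange within 2.5 mm of the plate), slide within 3.2 mm of in line; the cover lies flat in the tray, within 30 mm of its centre along each axis; a spare drift stands in the rack; all at rest (((horizontal distance between plate1 and station1 below 0.0035 m and z of plate1 in the frame of station1 below 0.0025 m and angle between plate1's own z axis and vertical below 0.04 rad and value of joint slide1 between -0.0032 and 0.0032 m and ((horizontal distance between drift1 and home1 below 0.005 m and z of drift1 in the frame of home1 between -0.003 and 0.0025 m) or (horizontal distance between drift2 and home1 below 0.005 m and z of drift2 in the frame of home1 between -0.003 and 0.0025 m) or (horizontal distance between drift3 and home1 below 0.005 m and z of drift3 in the frame of home1 between -0.003 and 0.0025 m))) or (horizontal distance between plate1 and station2 below 0.0035 m and z of plate1 in the frame of station2 below 0.0025 m and angle between plate1's own z axis and vertical below 0.04 rad and value of joint slide2 between -0.0032 and 0.0032 m and ((horizontal distance between drift1 and home2 below 0.005 m and z of drift1 in the frame of home2 between -0.003 and 0.0025 m) or (horizontal distance between drift2 and home2 below 0.005 m and z of drift2 in the frame of home2 between -0.003 and 0.0025 m) or (horizontal distance between drift3 and home2 below 0.005 m and z of drift3 in the frame of home2 between -0.003 and 0.0025 m))) or (horizontal distance between plate1 and station3 below 0.0035 m and z of plate1 in the frame of station3 below 0.0025 m and angle between plate1's own z axis and vertical below 0.04 rad and value of joint slide3 between -0.0032 and 0.0032 m and ((horizontal distance between drift1 and home3 below 0.005 m and z of drift1 in the frame of home3 between -0.003 and 0.0025 m) or (horizontal distance between drift2 and home3 below 0.005 m and z of drift2 in the frame of home3 between -0.003 and 0.0025 m) or (horizontal distance between drift3 and home3 below 0.005 m and z of drift3 in the frame of home3 between -0.003 and 0.0025 m)))) and ((horizontal distance between plate2 and station1 below 0.0035 m and z of plate2 in the frame of station1 below 0.0025 m and angle between plate2's own z axis and vertical below 0.04 rad and value of joint slide1 between -0.0032 and 0.0032 m and ((horizontal distance between drift1 and home1 below 0.005 m and z of drift1 in the frame of home1 between -0.003 and 0.0025 m) or (horizontal distance between drift2 and home1 below 0.005 m and z of drift2 in the frame of home1 between -0.003 and 0.0025 m) or (horizontal distance between drift3 and home1 below 0.005 m and z of drift3 in the frame of home1 between -0.003 and 0.0025 m))) or (horizontal distance between plate2 and station2 below 0.0035 m and z of plate2 in the frame of station2 below 0.0025 m and angle between plate2's own z axis and vertical below 0.04 rad and value of joint slide2 between -0.0032 and 0.0032 m and ((horizontal distance between drift1 and home2 below 0.005 m and z of drift1 in the frame of home2 between -0.003 and 0.0025 m) or (horizontal distance between drift2 and home2 below 0.005 m and z of drift2 in the frame of home2 between -0.003 and 0.0025 m) or (horizontal distance between drift3 and home2 below 0.005 m and z of drift3 in the frame of home2 between -0.003 and 0.0025 m))) or (horizontal distance between plate2 and station3 below 0.0035 m and z of plate2 in the frame of station3 below 0.0025 m and angle between plate2's own z axis and vertical below 0.04 rad and value of joint slide3 between -0.0032 and 0.0032 m and ((horizontal distance between drift1 and home3 below 0.005 m and z of drift1 in the frame of home3 between -0.003 and 0.0025 m) or (horizontal distance between drift2 and home3 below 0.005 m and z of drift2 in the frame of home3 between -0.003 and 0.0025 m) or (horizontal distance between drift3 and home3 below 0.005 m and z of drift3 in the frame of home3 between -0.003 and 0.0025 m)))) and ((horizontal distance between plate3 and station1 below 0.0035 m and z of plate3 in the frame of station1 below 0.0025 m and angle between plate3's own z axis and vertical below 0.04 rad and value of joint slide1 between -0.0032 and 0.0032 m and ((horizontal distance between drift1 and home1 below 0.005 m and z of drift1 in the frame of home1 between -0.003 and 0.0025 m) or (horizontal distance between drift2 and home1 below 0.005 m and z of drift2 in the frame of home1 between -0.003 and 0.0025 m) or (horizontal distance between drift3 and home1 below 0.005 m and z of drift3 in the frame of home1 between -0.003 and 0.0025 m))) or (horizontal distance between plate3 and station2 below 0.0035 m and z of plate3 in the frame of station2 below 0.0025 m and angle between plate3's own z axis and vertical below 0.04 rad and value of joint slide2 between -0.0032 and 0.0032 m and ((horizontal distance between drift1 and home2 below 0.005 m and z of drift1 in the frame of home2 between -0.003 and 0.0025 m) or (horizontal distance between drift2 and home2 below 0.005 m and z of drift2 in the frame of home2 between -0.003 and 0.0025 m) or (horizontal distance between drift3 and home2 below 0.005 m and z of drift3 in the frame of home2 between -0.003 and 0.0025 m))) or (horizontal distance between plate3 and station3 below 0.0035 m and z of plate3 in the frame of station3 below 0.0025 m and angle between plate3's own z axis and vertical below 0.04 rad and value of joint slide3 between -0.0032 and 0.0032 m and ((horizontal distance between drift1 and home3 below 0.005 m and z of drift1 in the frame of home3 between -0.003 and 0.0025 m) or (horizontal distance between drift2 and home3 below 0.005 m and z of drift2 in the frame of home3 between -0.003 and 0.0025 m) or (horizontal distance between drift3 and home3 below 0.005 m and z of drift3 in the frame of home3 between -0.003 and 0.0025 m)))) and linear speed of each of plate1, plate2, plate3, cover1, cover2, cover3, drift1, drift2, drift3 below 0.02 m/s and x of cover1 in the frame of tray between -0.03 and 0.03 m and y of cover1 in the frame of tray between -0.03 and 0.03 m and z of each of cover1, cover2, cover3 in the frame of tray below 0.008 m and angle between each of cover1, cover2, cover3's own z axis and vertical below 0.06 rad and x of cover2 in the frame of tray between -0.03 and 0.03 m and y of cover2 in the frame of tray between -0.03 and 0.03 m and x of cover3 in the frame of tray between -0.03 and 0.03 m and y of cover3 in the frame of tray between -0.03 and 0.03 m and angle between each of drift1, drift2, drift3's own z axis and vertical below 0.08 rad and ((horizontal distance between drift1 and home1 below 0.005 m and z of drift1 in the frame of home1 between -0.003 and 0.0025 m) or (horizontal distance between drift1 and home2 below 0.005 m and z of drift1 in the frame of home2 between -0.003 and 0.0025 m) or (horizontal distance between drift1 and home3 below 0.005 m and z of drift1 in the frame of home3 between -0.003 and 0.0025 m) or (z of drift1 in the frame of rack between 0.075 and 0.085 m and x of drift1 in the frame of rack between -0.07 and 0.07 m and y of drift1 in the frame of rack between -0.01 and 0.01 m)) and ((horizontal distance between drift2 and home1 below 0.005 m and z of drift2 in the frame of home1 between -0.003 and 0.0025 m) or (horizontal distance between drift2 and home2 below 0.005 m and z of drift2 in the frame of home2 between -0.003 and 0.0025 m) or (horizontal distance between drift2 and home3 below 0.005 m and z of drift2 in the frame of home3 between -0.003 and 0.0025 m) or (z of drift2 in the frame of rack between 0.075 and 0.085 m and x of drift2 in the frame of rack between -0.07 and 0.07 m and y of drift2 in the frame of rack between -0.01 and 0.01 m)) and ((horizontal distance between drift3 and home1 below 0.005 m and z of drift3 in the frame of home1 between -0.003 and 0.0025 m) or (horizontal distance between drift3 and home2 below 0.005 m and z of drift3 in the frame of home2 between -0.003 and 0.0025 m) or (horizontal distance between drift3 and home3 below 0.005 m and z of drift3 in the frame of home3 between -0.003 and 0.0025 m) or (z of drift3 in the frame of rack between 0.075 and 0.085 m and x of drift3 in the frame of rack between -0.07 and 0.07 m and y of drift3 in the frame of rack between -0.01 and 0.01 m))); the robot touches nothing.
It fails at once if a bystander (jar, tape roll, tape measure) is moved more than 3 cm (distance of any of grease_jar, tape_roll, tape_measure from where it was at the start of the episode above 0.03 m).
It fails at once if the fixture is struck with more than 80 N by the arm or fingers (contact force between any of the fingers, the arm and fixture above 80 N).
Of plate1, plate2, plate3 only 2 to 3 are there at a start; the rules pass over those that are not, and their reading is None.
Of cover1, cover2, cover3 only 1 to 1 are there at a start; the rules pass over those that are not, and their reading is None.
At some moment in a run one of plate1, plate2, plate3 may be knocked a few centimetres aside while the robot is not near it.
It also fails if it takes over 210 s, if anything falls off the work surface, if the arm or the gripper's body presses on something with over 40 N, if the wrist force passes 120 N, or if a joint passes its speed limit or range.

## Working session

There is one attempt and no reset: what is moved stays moved. The work goes in short steps, Python scripts to look and compute and a shell command to move; the robot and the scene stay as the last step left them, time stands still between calls to the robot, and variables do not carry over. Pictures are saved under pics/ and viewed, at most 14 in all, crops included, and the job is handed in when it is done.

```bash
ls; mkdir -p pics; python3 - <<'E'
from workcell import ctrl
import cv2
o=ctrl.get_obs(); print({k:o[k] for k in('clock','tcp_pos','orientation','grip_width','wrist_force')}, ctrl.finger_overhang)
for n in('scene','top'):
    m=ctrl.camera_model(n); print(n,m)
    cv2.imwrite(f'pics/{n}0.png',ctrl.read_camera(n)[:,:,::-1])
E
```

```text
pics
{'clock': 0.0, 'tcp_pos': array([0.30636524, 0.65620494, 0.24412444]), 'orientation': array([-0.68045352, -3.06666521,  0.00348108]), 'grip_width': 1.0021404245161307, 'wrist_force': array([ 0.1057959 ,  0.63854789, -0.10935341])} 0.014
scene {'mtx': array([[478.09997245,   0.        , 312.41324682],
       [  0.        , 478.09997245, 202.42765886],
       [  0.        ,   0.        ,   1.        ]]), 'position': array([-0.16338974, -0.76196875,  0.78495982]), 'attitude': array([ 0.9512447 , -0.38458892, -0.75737693])}
top {'mtx': array([[403.80913514,   0.        , 327.92461545],
       [  0.        , 403.80913514, 196.16743044],
       [  0.        ,   0.        ,   1.        ]]), 'position': array([0.53109919, 0.01016634, 1.04676716]), 'attitude': array([ 0.03392403, -0.03471911, -1.54708494])}
```

View pics/top0.png

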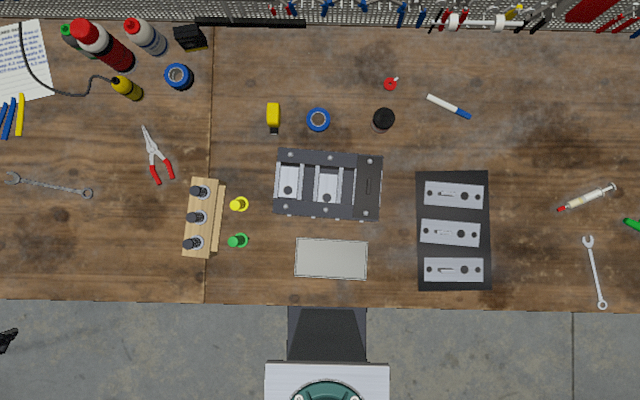

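View pics/scene0.png

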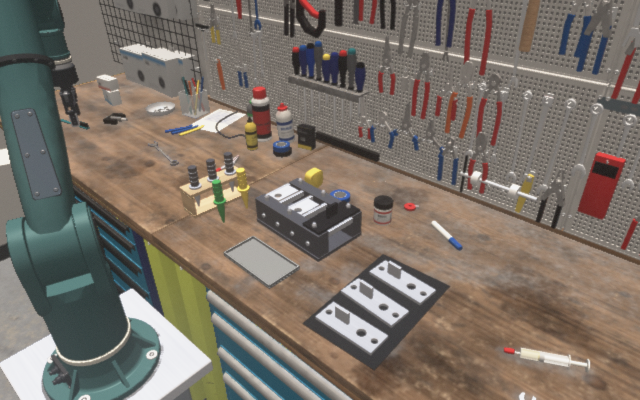

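Top view: the rack with three dark-gripped drifts is at about (197,217), with green and yellow decoys beside it. The fixture is at (328,185) with its cover on the right-hand station (368,188). The tray is at (331,259). Three plates lie at (453,195), (450,232) and (454,270).

```bash
cat > h.py <<'E'
from workcell import ctrl
import numpy as np, cv2
from scipy.spatial.transform import Rotation as R
def cam(n):
    m=ctrl.camera_model(n); return np.array(m['mtx']),np.array(m['position']),R.from_rotvec(m['attitude']).as_matrix()
def p2w(n,uv,z):
    K,p,A=cam(n); uv=np.atleast_2d(uv).astype(float)
    d=np.c_[uv,np.ones(len(uv))]@np.linalg.inv(K).T*[1,-1,-1]@A.T
    return p+d*((z-p[2])/d[:,2])[:,None]
def w2p(n,X):
    K,p,A=cam(n); q=(np.atleast_2d(X)-p)@A*[1,-1,-1]; q=q@K.T; return q[:,:2]/q[:,2:]
def rect(mask):
    c=max(cv2.findContours(mask.astype(np.uint8),cv2.RETR_EXTERNAL,cv2.CHAIN_APPROX_NONE)[0],key=cv2.contourArea)
    return cv2.minAreaRect(c)
E
python3 - <<'E'
from h import *
I=cv2.imread('pics/top0.png')
a=cv2.resize(I[142:228,262:402],None,fx=5.6,fy=5.6,interpolation=cv2.INTER_CUBIC); cv2.imwrite('pics/fx.png',a)
b=cv2.resize(I[165:295,410:500],None,fx=4.5,fy=4.5,interpolation=cv2.INTER_CUBIC); cv2.imwrite('pics/pl.png',b)
for cm in('top','scene'):
  ctrl.read_camera(cm)
  for t in('fixture','rack','tray','plate1','cover1','drift1','slide2','grease_jar'):
    for r in ctrl.look_for(cm,t):
        if r['confidence']>.3: print(cm,t,np.round(r['centre'],4),round(r['confidence'],2))
E
```

```text
top fixture [0.6081 0.0416 0.0784] 0.75
top fixture [0.7677 0.1505 0.0582] 0.73
top rack [0.515  0.2989 0.0774] 0.98
top tray [ 0.4169 -0.002   0.0029] 0.76
top tray [ 0.4937 -0.2967  0.0135] 0.55
top plate1 [ 0.5906 -0.3093  0.0054] 0.91
top plate1 [ 0.4939 -0.303   0.01  ] 0.77
top plate1 [ 0.4021 -0.31    0.011 ] 0.69
top cover1 [ 0.6001 -0.0797  0.0866] 0.77
top cover1 [0.516  0.3002 0.0791] 0.39
top drift1 [0.461  0.3127 0.1247] 0.76
top drift1 [0.5469 0.2143 0.1138] 0.53
top drift1 [0.4668 0.2155 0.108 ] 0.49
top slide2 [0.6013 0.0136 0.0767] 0.93
top slide2 [0.6064 0.1043 0.0778] 0.72
top grease_jar [ 0.7639 -0.1222  0.069 ] 0.95
scene fixture [ 0.564  -0.0095  0.0687] 0.76
scene rack [0.5182 0.2973 0.0375] 0.95
scene tray [ 0.4159 -0.0084  0.0032] 0.58
scene plate1 [ 0.3954 -0.3206  0.0125] 0.83
scene plate1 [ 0.5876 -0.3136  0.007 ] 0.71
scene cover1 [ 0.5909 -0.0937  0.0856] 0.61
scene drift1 [0.4402 0.246  0.0678] 0.85
scene drift1 [0.5131 0.3046 0.1042] 0.84
scene drift1 [0.5718 0.3015 0.1012] 0.81
scene drift1 [0.4593 0.1395 0.026 ] 0.73
scene drift1 [0.4552 0.3094 0.115 ] 0.47
scene slide2 [0.6073 0.1043 0.0799] 0.53
scene slide2 [0.5909 0.0057 0.0775] 0.51
scene slide2 [ 0.4182 -0.0047  0.0034] 0.5
scene grease_jar [ 0.7553 -0.1339  0.0477] 0.59
```

View pics/fx.png

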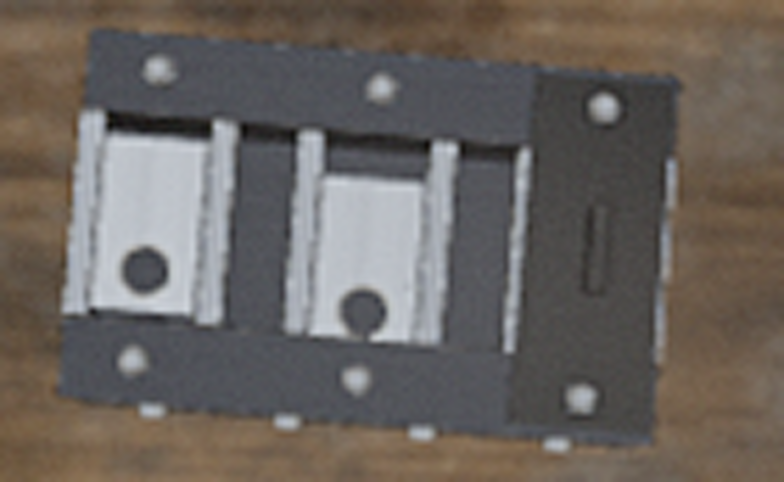

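View pics/pl.png

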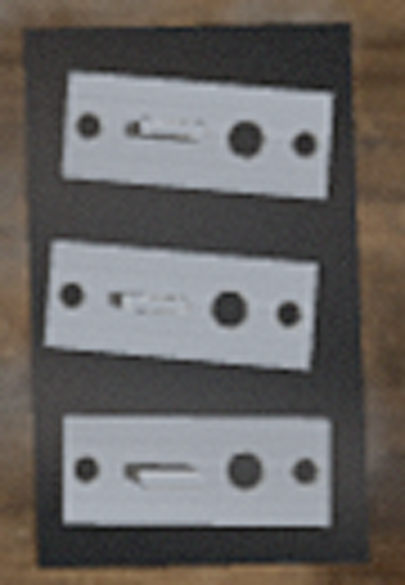

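Fixture crop: pins sit at crop pixels (158,69), (381,88), (604,107) and (132,360), (357,379), (581,398). The cover is on the right, which is station 1. Plate crop: all three have the rib to the left and the drift hole to the right, so plate x is roughly +y.

```bash
cat >> h.py <<'E'
def blob(g,u,v,r,dark):
    """subpixel centroid of dark/bright blob near u,v"""
    for _ in range(4):
        y,x=np.mgrid[0:g.shape[0],0:g.shape[1]]; m=np.hypot(x-u,y-v)<r
        ring=(np.hypot(x-u,y-v)<r+2)&~m; b=np.median(g[ring]); w=(b-g if dark else g-b)*m
        w=np.clip(w-0.3*w[m].max(),0,None); u,v=(w*x).sum()/w.sum(),(w*y).sum()/w.sum()
    return u,v
def fit2(L,W):
    """rigid 2D: W = Rot(th) L + t"""
    L=np.array(L);W=np.array(W)[:,:2];l=L-L.mean(0);w=W-W.mean(0)
    th=np.arctan2((l[:,0]*w[:,1]-l[:,1]*w[:,0]).sum(),(l*w).sum())
    c,s=np.cos(th),np.sin(th);M=np.array([[c,-s],[s,c]]);t=W.mean(0)-M@L.mean(0)
    return t,th,np.linalg.norm(W-(L@M.T+t),axis=1)
E
python3 - <<'E'
from h import *
g=cv2.cvtColor(cv2.imread('pics/top0.png'),cv2.COLOR_BGR2GRAY).astype(float)
P=[(158,69),(381,88),(604,107),(132,360),(357,379),(581,398)]
uv=[blob(g,(x+.5)/5.6+261.5,(y+.5)/5.6+141.5,4,False) for x,y in P]
L=[(.062,.095),(.062,0),(.062,-.095),(-.062,.095),(-.062,0),(-.062,-.095)]
t,th,e=fit2(L,p2w('top',uv,.092)); print('fix',t,th,e*1e3)
for q in([(88,126),(246,139),(305,144)],[(72,295),(230,309),(288,314)],[(87,469),(245,470),(305,471)]):
    uv=[blob(g,(x+.5)/4.5+409.5,(y+.5)/4.5+164.5,r,True) for (x,y),r in zip(q,(4,5,4))]
    t,th,e=fit2([(.062,0),(-.028,0),(-.062,0)],p2w('top',uv,.0105)); print('plate',t,th,e*1e3)
I=cv2.imread('pics/top0.png')
cv2.imwrite('pics/rk.png',cv2.resize(I[170:265,175:260],None,fx=6,fy=6,interpolation=cv2.INTER_CUBIC))
ctrl.read_camera('top')
for s in ctrl.silhouettes('top','tray'): print('tray',s['confidence'],rect(s['region']),p2w('top',rect(s['region'])[0],.012))
for s in ctrl.silhouettes('top','rack')[:1]: print('rack',s['confidence'],rect(s['region']))
E
```

```text
fix [0.60381728 0.01214168] -0.06083902577554611 [0.11995089 0.10687476 0.14427163 0.13367355 0.18983593 0.34513966]
plate [ 0.58825929 -0.3116543 ] 1.5095245114688647 [0.09026769 0.15198385 0.20434529]
plate [ 0.49150383 -0.30325361] 1.5060717136350477 [0.10577393 0.11290592 0.15823498]
plate [ 0.39809905 -0.31289747] 1.5849915871872242 [0.07865944 0.08176363 0.04429813]
tray 0.74 ((330.64361572265625, 259.0836181640625), (72.68187713623047, 40.59823226928711), 3.6522228717803955) [[ 0.41626256 -0.00050941  0.012     ]]
rack 0.58 ((203.5894317626953, 218.24871826171875), (35.36929702758789, 80.5975341796875), 6.788974285125732)
```

View pics/rk.png

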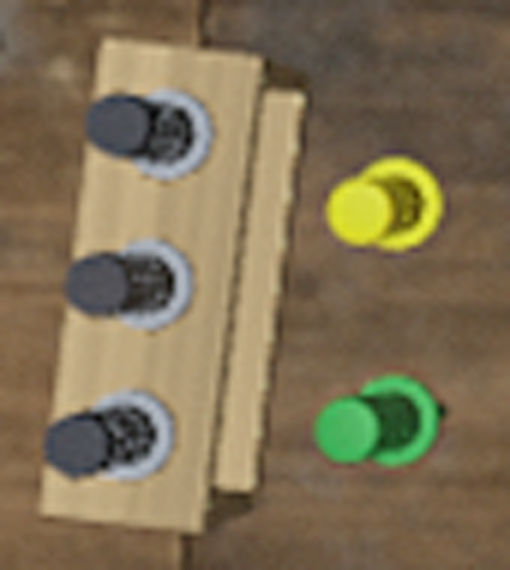

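```bash
cat > plan.py <<'E'
# python3 plan.py phi x y z [phi x y z ...] : normalised rows to reach tool-down poses (successive legs)
import sys; from h import *
o=ctrl.get_obs(); A=R.from_rotvec(o['orientation']); p=np.array(o['tcp_pos'])
print('t%.1f tcp'%o['clock'],np.round(p,4),'phi %.3f'%np.arctan2(*A.as_matrix()[1::-1,1]),'grip %.2f %.1f'%(o['grip_width'],o['gripper_force']),'F',np.round(o['wrist_force'],1),'j7 %.2f'%o['joint_pos'][6])
v=np.array(list(map(float,sys.argv[1:]))).reshape(-1,4)
for f,*q in v:
    B=R.from_matrix(np.array([[-np.sin(f),np.cos(f),0],[np.cos(f),np.sin(f),0],[0,0,-1.]]))
    B=R.from_matrix(np.array([[-np.sin(f),np.cos(f),0],[np.cos(f),np.sin(f),0],[0,0,-1.]]).T)
    print(np.round(A.inv().apply(np.array(q)-p)/.6,4).tolist(),np.round((A.inv()*B).as_rotvec()/2,4).tolist()); A,p=B,np.array(q)
E
python3 plan.py 1.51 0.598 -0.0827 0.245 1.51 .598 -.0827 .106; python3 - <<'E'
from h import *
s=ctrl.silhouettes('top','tray')[0]['region']
w=p2w('top',cv2.boxPoints(rect(s)),.012);print('tray',np.round(w,3),w.mean(0)); 
u=lambda l:[((x+.5)/6+174.5,(y+.5)/6+169.5) for x,y in l]
print('tops',np.round(p2w('top',u([(121,126),(101,285),(79,447)]),.146),4)); print('flanges',np.round(p2w('top',u([(167,134),(146,283),(127,435)]),.086),4))
E
```

```text
t1.1 tcp [0.3067 0.6569 0.2453] phi 1.134 grip 1.00 0.0 F [0.4 0.1 0.5] j7 -0.03
[-0.9614, -0.9116, 0.0005] [0.0, 0.0, -0.188]
[0.0, 0.0, 0.2317] [0.0, 0.0, 0.0]
tray [[ 0.369  0.094  0.012]
 [ 0.471  0.09   0.012]
 [ 0.464 -0.095  0.012]
 [ 0.361 -0.091  0.012]] [ 0.41637558 -0.00049936  0.012     ]
tops [[0.5761 0.3078 0.146 ]
 [0.5169 0.313  0.146 ]
 [0.4568 0.3188 0.146 ]]
flanges [[0.5764 0.3093 0.086 ]
 [0.5171 0.3154 0.086 ]
 [0.4571 0.3207 0.086 ]]
```

```bash
for i in 1 2 3; do python3 -m inch '{"translation":[[-0.064,-0.061,0],[-0.128,-0.122,0],[-0.192,-0.182,0],[-0.256,-0.243,0],[-0.32,-0.304,0]],"angular":[[0,0,0],[0,0,0],[0,0,0],[0,0,0],[0,0,0]],"grip":[0.2,0.2,0.2,0.2,0.2]}' 60 | tail -c 400; done; python3 plan.py 1.51 0.598 -0.0827 0.2 1.51 .598 -.0827 .106
```

```text
clock: 1.82
tcp_pos: [0.4043, 0.4089, 0.2456]
orientation: [0.681, 3.066, 0.001]
wrist_force: [0.8, -0.5, 0.1]
grip_width: 0.599
gripper_force: 0.0
clock: 2.45
tcp_pos: [0.5011, 0.1624, 0.2457]
orientation: [0.68, 3.066, 0.001]
wrist_force: [0.4, 0.2, 0.3]
grip_width: 0.599
gripper_force: 0.0
clock: 3.08
tcp_pos: [0.5979, -0.0841, 0.2456]
orientation: [0.68, 3.066, 0.001]
wrist_force: [1.2, -0.2, -0.2]
grip_width: 0.603
gripper_force: 0.0
t3.1 tcp [ 0.5979 -0.0841  0.2456] phi 1.134 grip 0.60 0.0 F [ 1.2 -0.2 -0.2] j7 1.29
[0.0008, 0.0022, 0.076] [0.0002, 0.0003, -0.1879]
[0.0, 0.0, 0.1567] [0.0, 0.0, 0.0]
```

```bash
python3 -m inch '{"translation":[[0,0.001,0.02],[0,0.002,0.04],[0.001,0.002,0.076],[0.001,0.002,0.076],[0.001,0.002,0.076]],"angular":[[0,0,-0.09],[0,0,-0.188],[0,0,-0.188],[0,0,-0.188],[0,0,-0.188]],"grip":[0,0,0,0,0]}' >/dev/null
python3 -m inch '{"translation":[[0,0,0.06],[0,0,0.11],[0,0,0.14],[0,0,0.157],[0,0,0.157]],"angular":[[0,0,0],[0,0,0],[0,0,0],[0,0,0],[0,0,0]],"grip":[0,0,0,0,0]}' | grep -v clock
python3 -m inch '{"translation":[[0,0,0],[0,0,0],[0,0,0],[0,0,0],[0,0,0]],"angular":[[0,0,0],[0,0,0],[0,0,0],[0,0,0],[0,0,0]],"grip":[-1,-1,-1,-1,-1]}' 60
python3 -m inch '{"translation":[[0,0,-0.02],[0,0,-0.05],[0,0,-0.1],[0,0,-0.16],[0,0,-0.2]],"angular":[[0,0,0],[0,0,0],[0,0,0],[0,0,0],[0,0,0]],"grip":[-1,-1,-1,-1,-1]}'; python3 plan.py
```

```text
tcp_pos: [0.5973, -0.0812, 0.1055]
orientation: [-0.095, -3.14, 0.0]
wrist_force: [-0.1, 0.7, 0.5]
grip_width: 0.501
gripper_force: 0.0
clock: 4.95
tcp_pos: [0.5977, -0.0837, 0.1067]
orientation: [0.098, 3.138, -0.004]
wrist_force: [-1.1, -4.6, 5.8]
grip_width: 0.084
gripper_force: 62.4
clock: 5.58
tcp_pos: [0.5977, -0.0794, 0.228]
orientation: [0.093, 3.138, 0.003]
wrist_force: [-0.0, 0.1, -1.5]
grip_width: 0.083
gripper_force: 61.4
t5.6 tcp [ 0.5977 -0.0794  0.228 ] phi 1.512 grip 0.08 61.4 F [-0.   0.1 -1.5] j7 1.60
```

```bash
python3 plan.py -0.04 .425 -.0005 .2 -0.04 .425 -.0005 .032
```

```text
t5.6 tcp [ 0.5977 -0.0794  0.228 ] phi 1.512 grip 0.08 61.4 F [-0.   0.1 -1.5] j7 1.60
[0.2952, 0.1142, 0.0462] [0.0016, 0.0002, 0.7758]
[0.0, 0.0, 0.28] [0.0, 0.0, 0.0]
```

```bash
python3 -m inch '{"translation":[[0.06,0.02,0],[0.12,0.045,0],[0.18,0.07,0.01],[0.24,0.09,0.03],[0.295,0.114,0.046]],"angular":[[0,0,0.09],[0,0,0.18],[0,0,0.27],[0,0,0.36],[0,0,0.45]],"grip":[-1,-1,-1,-1,-1]}' >/dev/null
python3 -m inch '{"translation":[[0,0,0],[0,0,0],[0,0,0],[0,0,0],[0,0,0]],"angular":[[0,0,0.09],[0,0,0.18],[0,0,0.27],[0,0,0.326],[0,0,0.326]],"grip":[-1,-1,-1,-1,-1]}' ; python3 plan.py -0.04 .422 -.0005 .06 -0.04 .422 -.0005 .031
```

```text
clock: 6.82
tcp_pos: [0.4247, -0.0008, 0.1984]
orientation: [-2.264, -2.177, -0.002]
wrist_force: [-0.4, 0.5, -1.5]
grip_width: 0.081
gripper_force: 61.4
t6.8 tcp [ 0.4247 -0.0008  0.1984] phi -0.039 grip 0.08 61.4 F [-0.4  0.5 -1.5] j7 0.16
[0.0001, -0.0046, 0.2306] [0.0003, -0.0007, 0.0006]
[0.0, 0.0, 0.0483] [0.0, 0.0, 0.0]
```

```bash
python3 -m inch '{"translation":[[0,-0.002,0.06],[0,-0.004,0.13],[0,-0.004,0.19],[0,-0.004,0.24],[0,-0.004,0.25]],"angular":[[0,0,0],[0,0,0],[0,0,0],[0,0,0],[0,0,0]],"grip":[-1,-1,-1,-1,-1]}' 
python3 -m inch '{"translation":[[0,0,0.01],[0,0,0.018],[0,0,0.026],[0,0,0.028],[0,0,0.028]],"angular":[[0,0,0],[0,0,0],[0,0,0],[0,0,0],[0,0,0]],"grip":[-1,-1,-1,-1,-1]}'
python3 -m inch '{"translation":[[0,0,0],[0,0,0],[0,0,0],[0,0,0],[0,0,0]],"angular":[[0,0,0],[0,0,0],[0,0,0],[0,0,0],[0,0,0]],"grip":[0,0,0,0,0]}'>/dev/null
python3 -m inch '{"translation":[[0,0,-0.05],[0,0,-0.1],[0,0,-0.2],[0,0,-0.3],[0,0,-0.35]],"angular":[[0,0,0],[0,0,0],[0,0,0],[0,0,0],[0,0,0]],"grip":[0,0,0,0,0]}'>/dev/null; python3 plan.py
```

```text
clock: 7.45
tcp_pos: [0.4219, -0.0014, 0.0469]
orientation: [-2.264, -2.174, 0.001]
wrist_force: [0.3, -0.0, -0.8]
grip_width: 0.082
gripper_force: 61.2
clock: 8.07
tcp_pos: [0.4223, -0.002, 0.0312]
orientation: [2.267, 2.174, 0.0]
wrist_force: [0.2, -0.0, -1.2]
grip_width: 0.087
gripper_force: 61.2
t9.3 tcp [ 0.4229 -0.0022  0.2437] phi -0.042 grip 0.50 0.0 F [ 0.7  0.6 -0.1] j7 0.13
```

```bash
cat >> h.py <<'E'
PL=[(.062,0),(-.028,0),(-.062,0)]
def grey(n='top'): return cv2.cvtColor(ctrl.read_camera(n),cv2.COLOR_RGB2GRAY).astype(float)
def find_plate(g,t,th,z=.0105,cam='top',ids=(0,1,2)):
    for _ in range(2):
        L=np.array(PL)[list(ids)]; c,s=np.cos(th),np.sin(th); W=np.c_[L@np.array([[c,s],[-s,c]])+t,np.full(len(L),z)]
        k=4 if z<.06 else 4.6
        uv=[blob(g,*q,(k,k+1,k)[i],True) for i,q in zip(ids,w2p(cam,W))]; t,th,e=fit2(L,p2w(cam,uv,z))
    return t,th,e
FIX=np.array([.6038,.0121]); FTH=-.0608
def st(i): return FIX+np.array([-np.sin(FTH),np.cos(FTH)])*.095*(i-2)
E
python3 - <<'E'
from h import *
g=grey()
cv2.imwrite('pics/t1.png',g[130:310,170:500].astype(np.uint8))
for p in([.5883,-.3117,1.5095],[.4915,-.3033,1.506],[.3981,-.3129,1.585]):
    t,th,e=find_plate(g,p[:2],p[2]); print(t,th,e*1e3)
for s in ctrl.silhouettes('top','cover1'): print(s['confidence'],rect(s['region']),p2w('top',rect(s['region'])[0],.012))
E
python3 plan.py -.061 .5897 -.2877 .2
```

```text
[ 0.5882465  -0.31164847] 1.5093573372685125 [0.0836549  0.18560154 0.23382807]
[ 0.49151769 -0.30324828] 1.5057720318846972 [0.10829831 0.10762302 0.17513558]
[ 0.3981155  -0.31290163] 1.58491682889223 [0.10999872 0.10167711 0.06446871]
0.65 ((314.0, 256.0), (22.0, 26.0), 90.0) [[0.42308432 0.04207345 0.012     ]]
t9.4 tcp [ 0.4241 -0.0019  0.2439] phi -0.041 grip 0.50 0.0 F [0.7 0.  0.1] j7 0.13
[-0.4647, 0.295, 0.0741] [0.0034, -0.0013, 0.0098]
```

```bash
python3 -m inch '{"translation":[[-0.08,0.05,0],[-0.16,0.1,0],[-0.24,0.15,0],[-0.32,0.2,0.02],[-0.4,0.255,0.05]],"angular":[[0,0,0.01],[0,0,0.01],[0,0,0.01],[0,0,0.01],[0,0,0.01]],"grip":[-0.2,-0.2,-0.2,-0.2,-0.2]}' >/dev/null
python3 -m inch '{"translation":[[-0.03,0.02,0.02],[-0.065,0.04,0.03],[-0.065,0.04,0.1],[-0.065,0.04,0.15],[-0.065,0.04,0.15]],"angular":[[0,0,0],[0,0,0],[0,0,0],[0,0,0],[0,0,0]],"grip":[-0.2,-0.2,-0.2,-0.2,-0.2]}' >/dev/null; python3 plan.py -.061 .5897 -.2877 .029
```

```text
t10.7 tcp [ 0.5836 -0.2871  0.1169] phi -0.062 grip 0.40 0.0 F [0.1 0.3 0.3] j7 0.77
[-0.0009, 0.0113, 0.1464] [-0.0039, -0.0018, -0.0007]
```

```bash
python3 -m inch '{"translation":[[-0.001,0.011,0.03],[-0.001,0.011,0.08],[-0.001,0.011,0.12],[-0.001,0.011,0.146],[-0.001,0.011,0.146]],"angular":[[-0.004,-0.002,0],[-0.004,-0.002,0],[-0.004,-0.002,0],[-0.004,-0.002,0],[-0.004,-0.002,0]],"grip":[-0.2,-0.2,-0.2,-0.2,-0.2]}' 
python3 -m inch '{"translation":[[0,0,0],[0,0,0],[0,0,0],[0,0,0],[0,0,0]],"angular":[[0,0,0],[0,0,0],[0,0,0],[0,0,0],[0,0,0]],"grip":[-1,-1,-1,-1,-1]}' 90
python3 -m inch '{"translation":[[0,0,-0.03],[0,0,-0.08],[0,0,-0.15],[0,0,-0.22],[0,0,-0.28]],"angular":[[0,0,0],[0,0,0],[0,0,0],[0,0,0],[0,0,0]],"grip":[-1,-1,-1,-1,-1]}'; python3 - <<'E'
from h import *
print(st(1),st(2),st(3))
c=st(1)+.024*np.array([np.cos(FTH),np.sin(FTH)]); print(c)
E
python3 plan.py -1.6316 .6217 -.0842 .197
```

```text
clock: 11.3
tcp_pos: [0.5929, -0.2894, 0.0327]
orientation: [2.284, 2.147, 0.004]
wrist_force: [0.3, 0.3, 0.6]
grip_width: 0.399
gripper_force: 0.0
clock: 11.92
tcp_pos: [0.5937, -0.2902, 0.0348]
orientation: [2.282, 2.144, 0.005]
wrist_force: [-0.8, -0.0, 7.2]
grip_width: 0.07
gripper_force: 90.2
clock: 12.55
tcp_pos: [0.5915, -0.2888, 0.2036]
orientation: [2.282, 2.145, 0.005]
wrist_force: [0.1, -0.2, -3.7]
grip_width: 0.08
gripper_force: 88.8
[ 0.59802756 -0.08272446] [0.6038 0.0121] [0.60957244 0.10692446]
[ 0.62198321 -0.08418276]
t12.6 tcp [ 0.5915 -0.2888  0.2036] phi -0.062 grip 0.08 88.8 F [ 0.1 -0.2 -3.7] j7 0.71
[0.3434, 0.029, 0.0099] [0.0051, -0.0018, 0.7849]
```

```bash
python3 -m inch '{"translation":[[0.07,0.005,0],[0.14,0.01,0],[0.21,0.015,0],[0.28,0.02,0],[0.343,0.029,0.01]],"angular":[[0,0,0.09],[0,0,0.18],[0,0,0.27],[0,0,0.36],[0,0,0.45]],"grip":[-1,-1,-1,-1,-1]}' >/dev/null
python3 -m inch '{"translation":[[0,0,0],[0,0,0],[0,0,0],[0,0,0],[0,0,0]],"angular":[[0,0,0.09],[0,0,0.18],[0,0,0.27],[0,0,0.335],[0,0,0.335]],"grip":[-1,-1,-1,-1,-1]}' >/dev/null; python3 plan.py -1.6316 .622 -.0842 .145; python3 - <<'E'
from h import *
I=ctrl.read_camera('top'); cv2.imwrite('pics/held1.png',cv2.resize(I[130:250,290:420,::-1],None,fx=5,fy=5,interpolation=cv2.INTER_CUBIC))
E
```

```text
t13.8 tcp [ 0.6217 -0.0839  0.1949] phi -1.630 grip 0.07 88.8 F [ 0.3  0.7 -2.4] j7 -0.82
[-0.0001, 0.0001, 0.0831] [0.002, -0.0038, 0.0009]
```

View pics/held1.png

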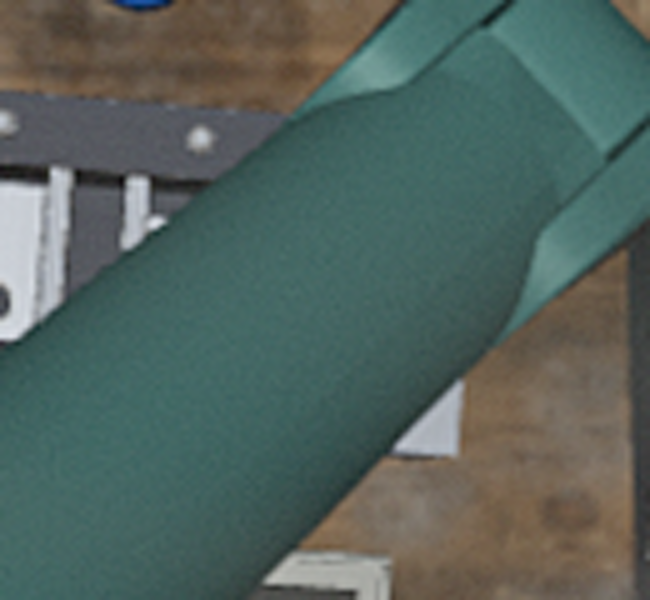

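The arm hides the held plate from the top camera, apart from one corner at about (460,450) in the crop. I'll lower it to just above the pins and check with the scene camera.

```bash
python3 -m inch '{"translation":[[0,0,0.03],[0,0,0.06],[0,0,0.09],[0,0,0.095],[0,0,0.095]],"angular":[[0.001,-0.002,0],[0.002,-0.004,0.001],[0.002,-0.004,0.001],[0.002,-0.004,0.001],[0.002,-0.004,0.001]],"grip":[-1,-1,-1,-1,-1]}' ; python3 plan.py -1.6316 .622 -.0842 .138; python3 - <<'E'
from h import *
S=np.array([[np.cos(FTH),np.sin(FTH),0],[-np.sin(FTH),np.cos(FTH),0],[0,0,1]])
s=np.r_[st(1),.08]
print(w2p('scene',s+np.array([[.062,0,.016],[-.062,0,.016],[-.062,0,0]])@S))
I=ctrl.read_camera('scene'); cv2.imwrite('pics/s1.png',cv2.resize(I[165:265,245:375,::-1],None,fx=6,fy=6,interpolation=cv2.INTER_CUBIC))
E
```

```text
clock: 14.48
tcp_pos: [0.6223, -0.0852, 0.1374]
orientation: [3.14, -0.1, -0.001]
wrist_force: [0.0, -0.8, -3.6]
grip_width: 0.072
gripper_force: 88.8
t14.5 tcp [ 0.6223 -0.0852  0.1374] phi -1.634 grip 0.07 88.8 F [ 0.  -0.8 -3.6] j7 -0.76
[-0.0006, -0.0016, -0.0009] [0.0001, 0.0003, -0.0013]
[[346.6188593  203.31155248]
 [312.48528626 222.53017913]
 [312.6466886  227.7273003 ]]
```

View pics/s1.png

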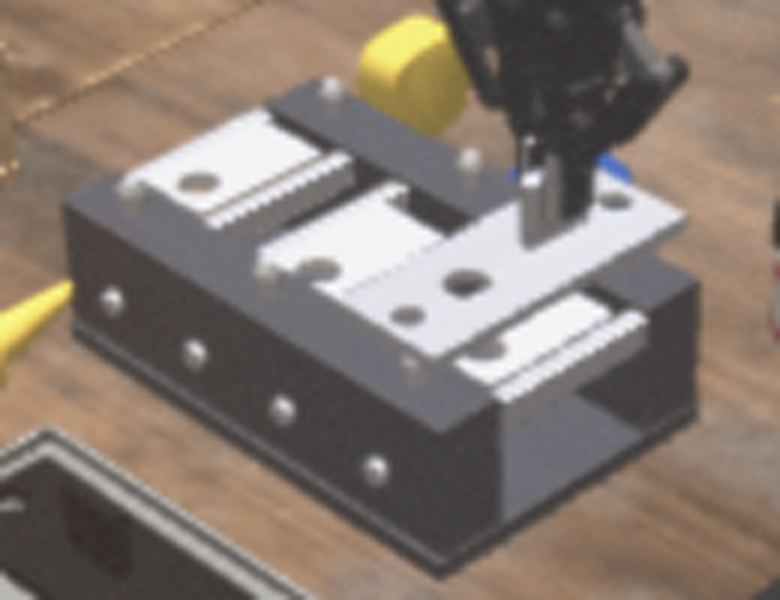

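Scene crop: plate holes are at (408,316), (467,284) and (616,201), just above the rail. Pin tops of the other stations are visible at (130,187), (265,268), (332,90), (469,160), and station 1's front pin is at (413,362).

```bash
cat >> h.py <<'E'
def scene_fix(g,exclude=()):
    L=[(.062,.095),(.062,0),(-.062,.095),(-.062,0)]
    L=[l for l in L if l not in exclude]
    c,s=np.cos(FTH),np.sin(FTH); W=np.c_[np.array(L)@np.array([[c,s],[-s,c]])+FIX,np.full(len(L),.092)]
    return fit2(L,p2w('scene',[blob(g,*q,4,False) for q in w2p('scene',W)],.092))
def held(g,i,tcp,off=.030):
    """seated-error of held plate vs station i in fixture axes (mm), scene cam; plate top z = tcp-off+.008"""
    ft,fth,fe=scene_fix(g); print('fix',ft,round(fth,4),np.round(fe*1e3,1))
    z=tcp[2]-off+.008; s=ft+np.array([-np.sin(fth),np.cos(fth)])*.095*(i-2)
    t,th,e=find_plate(g,tcp[:2]-.024*np.array([np.cos(FTH),np.sin(FTH)]),fth,z,'scene')
    d=t-s; print('plate-station mm x,y',np.round(1e3*np.array([d@[np.cos(fth),np.sin(fth)],d@[-np.sin(fth),np.cos(fth)]]),1),'yaw err',round(th-fth,4),np.round(e*1e3,1))
E
python3 - <<'E'
from h import *
g=grey('scene'); o=ctrl.get_obs(); print(o['tcp_pos'])
for of in(.028,.030,.032): held(g,1,np.array(o['tcp_pos']),of)
E
```

```text
[ 0.62278836 -0.08531145  0.13831914]
fix [0.61488826 0.01131092] -0.0551 [5.6 6.  7.2 4.7]
plate-station mm x,y [-23.2   0.6] yaw err 0.222 [ 8.1  5.1 12.9]
fix [0.61488826 0.01131092] -0.0551 [5.6 6.  7.2 4.7]
plate-station mm x,y [-22.6   2.1] yaw err 0.2074 [ 7.   6.6 13.4]
fix [0.61488826 0.01131092] -0.0551 [5.6 6.  7.2 4.7]
plate-station mm x,y [-21.9   3.8] yaw err 0.2099 [ 8.7  7.9 16.5]
```

```bash
cat > sc.py <<'E'
from h import *
def conv(P,s=6,u0=245,v0=165): return [((x+.5)/s+u0-.5,(y+.5)/s+v0-.5) for x,y in P]
def run(pins,pinsL,holes,i,tcp,off,g=None):
    if g is not None:
        pins=[blob(g,*q,2.5,False) for q in pins]; holes=[blob(g,*q,r,True) for q,r in zip(holes,(3,4,3))]
    ft,fth,fe=fit2(pinsL,p2w('scene',pins,.092)); s=ft+np.array([-np.sin(fth),np.cos(fth)])*.095*(i-2)
    print('fix',ft,round(fth,4),np.round(fe*1e3,1))
    for of in off:
        t,th,e=fit2(PL,p2w('scene',holes,tcp[2]-of+.0075)); d=t-s
        print(of,'x,y mm',np.round(1e3*np.array([d@[np.cos(fth),np.sin(fth)],d@[-np.sin(fth),np.cos(fth)]]),1),'yaw',round(th-fth,4),np.round(e*1e3,1))
E
python3 - <<'E'
from sc import *
g=grey('scene'); o=ctrl.get_obs(); print(o['tcp_pos'])
pins=conv([(332,90),(469,160),(130,187),(265,268)]); L=[(.062,.095),(.062,0),(-.062,.095),(-.062,0)]
holes=conv([(616,201),(467,284),(408,316)])
run(pins,L,holes,1,o['tcp_pos'],(.028,.030,.032)); run(pins,L,holes,1,o['tcp_pos'],(.03,),g)
E
```

```text
[ 0.62285213 -0.08526993  0.13845854]
fix [0.60579354 0.0097855 ] -0.0579 [0.7 1.1 0.2 0.8]
0.028 x,y mm [-8.  -4.8] yaw -0.0037 [0.1 0.4 0.3]
0.03 x,y mm [-5.9 -2.7] yaw -0.0037 [0.3 0.5 0.2]
0.032 x,y mm [-3.8 -0.5] yaw -0.0037 [0.5 0.5 0.2]
fix [0.61196016 0.01292466] -0.0703 [4.  3.1 3.6 3.4]
0.03 x,y mm [-9.7 -5.2] yaw 0.0093 [0.1 0.3 0.4]
```

```bash
python3 - <<'E'
from h import *
# held1.png crop: u0=290,v0=130,s=5 ; corner (460,456)
I=cv2.imread('pics/held1.png',0)
print(I[440:470:3,430].tolist(), I[420,445:475:3].tolist())
w=p2w('top',[(460.5/5+289.5,456.5/5+129.5)],.1725)[0][:2]
th=FTH; c,s=np.cos(th),np.sin(th); M=np.array([[c,-s],[s,c]])
pl=w-M@np.array([-.075,-.030]); tcp=np.array([.6217,-.0839]); print('plate origin',pl,'tcp in plate mm',1e3*M.T@(tcp-pl), 'plate-station',1e3*M.T@(pl-st(1)))
E
```

```text
[178, 180, 183, 183, 167, 110, 79, 105, 114, 107] [176, 178, 180, 170, 151, 127, 107, 103, 103, 106]
plate origin [ 0.59557668 -0.08168423] tcp in plate mm [26.2096906  -0.62435991] plate-station [-2.50956076  0.88939358]
```

```bash
python3 -m inch '{"translation":[[0.005,-0.001,0],[0.005,-0.001,0.005],[0.005,-0.001,0.01],[0.005,-0.001,0.012],[0.005,-0.001,0.012]],"angular":[[0,0,0],[0,0,0],[0,0,0],[0,0,0],[0,0,0]],"grip":[-1,-1,-1,-1,-1]}' | grep -v grip
python3 -m inch '{"translation":[[0,0,0.003],[0,0,0.006],[0,0,0.01],[0,0,0.013],[0,0,0.013]],"angular":[[0,0,0],[0,0,0],[0,0,0],[0,0,0],[0,0,0]],"grip":[-1,-1,-1,-1,-1]}'| grep -v grip
python3 - <<'E'
from h import *
I=ctrl.read_camera('scene'); cv2.imwrite('pics/s2.png',cv2.resize(I[165:265,245:375,::-1],None,fx=6,fy=6,interpolation=cv2.INTER_CUBIC))
E
```

```text
clock: 15.25
tcp_pos: [0.6253, -0.0845, 0.1304]
orientation: [-3.14, 0.099, 0.001]
wrist_force: [-0.1, -0.9, -1.8]
clock: 15.88
tcp_pos: [0.6254, -0.0852, 0.1229]
orientation: [3.139, -0.099, 0.0]
wrist_force: [-0.2, -1.6, -1.9]
```

View pics/s2.png

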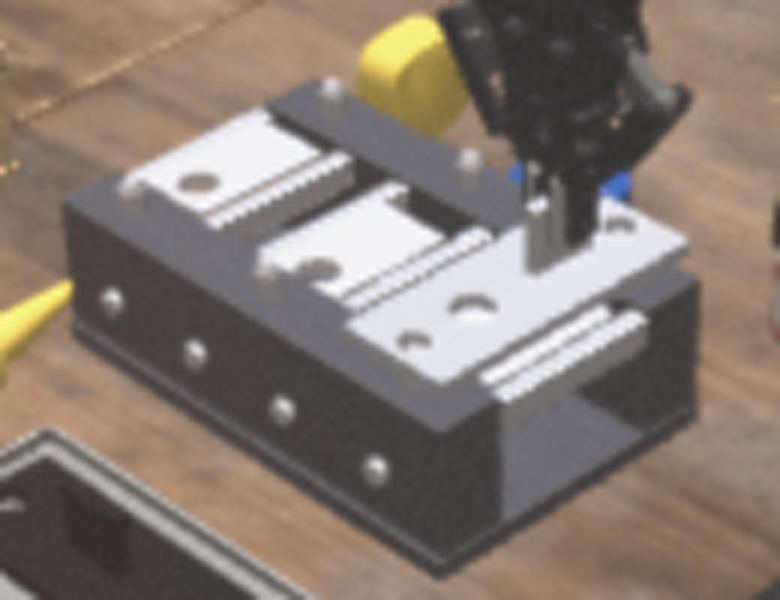

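Holes are now at (415,340), (474,308) and (623,225). Bright pin tips show inside the two pin holes, with no force, so I'll continue down.

```bash
python3 -m inch '{"translation":[[0,0,0.003],[0,0,0.006],[0,0,0.009],[0,0,0.012],[0,0,0.012]],"angular":[[0,0,0],[0,0,0],[0,0,0],[0,0,0],[0,0,0]],"grip":[-1,-1,-1,-1,-1]}' | grep -v grip
python3 -m inch '{"translation":[[0,0,0.002],[0,0,0.004],[0,0,0.006],[0,0,0.008],[0,0,0.008]],"angular":[[0,0,0],[0,0,0],[0,0,0],[0,0,0],[0,0,0]],"grip":[-1,-1,-1,-1,-1]}'| grep -v grip
```

```text
clock: 16.55
tcp_pos: [0.6254, -0.0854, 0.1156]
orientation: [3.138, -0.1, 0.001]
wrist_force: [-0.8, -4.7, -2.3]
clock: 17.18
tcp_pos: [0.6256, -0.0854, 0.1118]
orientation: [3.139, -0.1, 0.001]
wrist_force: [-1.0, -4.4, 4.4]
```

```bash
python3 -m inch '{"translation":[[0,0.001,0.002],[0,0.001,0.003],[0,0.001,0.003],[0,0.001,0.003],[0,0.001,0.003]],"angular":[[0,0,0],[0,0,0],[0,0,0],[0,0,0],[0,0,0]],"grip":[-1,-1,-1,-1,-1]}' | grep -v grip
python3 -m inch '{"translation":[[0,0,0],[0,0,0],[0,0,0],[0,0,0],[0,0,0]],"angular":[[0,0,0],[0,0,0],[0,0,0],[0,0,0],[0,0,0]],"grip":[-0.2,-0.2,-0.2,-0.2,-0.2]}'| grep -v grip
python3 -m inch '{"translation":[[0,0,-0.03],[0,0,-0.08],[0,0,-0.13],[0,0,-0.17],[0,0,-0.17]],"angular":[[0,0,0],[0,0,0],[0,0,0],[0,0,0],[0,0,0]],"grip":[-0.2,-0.2,-0.2,-0.2,-0.2]}'| grep -v grip
python3 - <<'E'
from h import *
I=ctrl.read_camera('scene'); cv2.imwrite('pics/s3.png',cv2.resize(I[165:265,245:375,::-1],None,fx=6,fy=6,interpolation=cv2.INTER_CUBIC))
g=grey()
for p in([.4915,-.3033,1.506],[.3981,-.3129,1.585]):
    t,th,e=find_plate(g,p[:2],p[2]); print(t,th,e*1e3)
E
python3 plan.py -.0647 .493 -.279 .2
```

```text
clock: 17.8
tcp_pos: [0.6256, -0.0855, 0.1117]
orientation: [-3.138, 0.1, -0.002]
wrist_force: [-4.5, -1.5, 16.6]
clock: 18.42
tcp_pos: [0.6253, -0.0849, 0.1088]
orientation: [-3.14, 0.099, 0.001]
wrist_force: [-0.3, 0.0, 0.3]
clock: 19.05
tcp_pos: [0.6266, -0.0859, 0.2137]
orientation: [3.139, -0.1, 0.007]
wrist_force: [1.0, 0.6, -0.6]
[ 0.49153954 -0.3032276 ] 1.5055899181230623 [0.11864564 0.05929903 0.16212324]
[ 0.39810664 -0.31289052] 1.5849858560628012 [0.07441764 0.08125061 0.02016594]
t19.1 tcp [ 0.6252 -0.0848  0.211 ] phi -1.634 grip 0.40 0.0 F [-0.4  0.7 -0.2] j7 -0.84
[-0.1995, 0.337, 0.0182] [-0.0003, -0.0002, -0.7845]
```

View pics/s3.png

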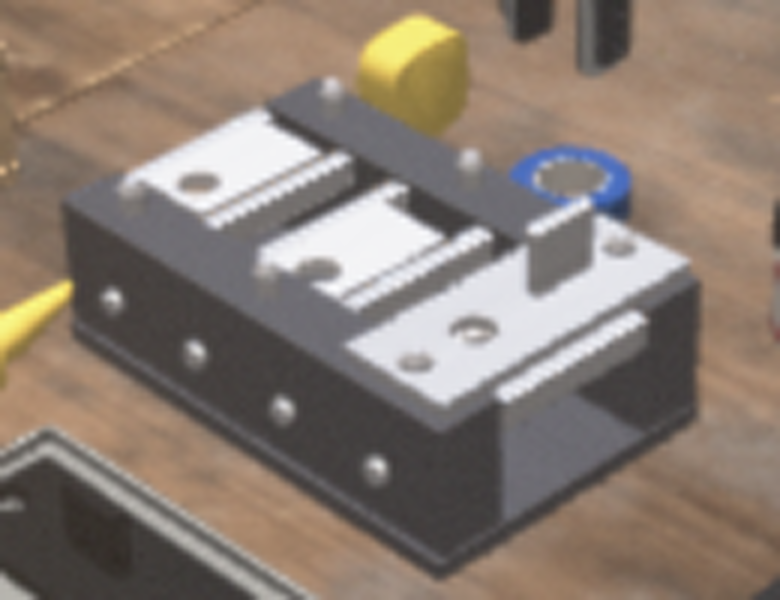

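Plate 1 lies flush on the rails with the pins through its holes. On to plate 2.

```bash
python3 -m inch '{"translation":[[-0.04,0.07,0],[-0.08,0.14,0],[-0.12,0.2,0],[-0.16,0.27,0],[-0.197,0.339,0.018]],"angular":[[0,0,-0.09],[0,0,-0.18],[0,0,-0.27],[0,0,-0.36],[0,0,-0.45]],"grip":[-0.2,-0.2,-0.2,-0.2,-0.2]}' >/dev/null
python3 -m inch '{"translation":[[0,0,0],[0,0,0],[0,0,0.05],[0,0,0.1],[0,0,0.13]],"angular":[[0,0,-0.09],[0,0,-0.18],[0,0,-0.27],[0,0,-0.3345],[0,0,-0.3345]],"grip":[-0.2,-0.2,-0.2,-0.2,-0.2]}' >/dev/null; python3 plan.py -.0652 .4946 -.2805 .033
```

```text
t20.4 tcp [ 0.4933 -0.2798  0.1201] phi -0.067 grip 0.40 0.0 F [ 0.6 -0.4  0.1] j7 0.84
[-0.0013, 0.0026, 0.1452] [-0.0015, -0.001, -0.0007]
```

```bash
python3 -m inch '{"translation":[[-0.001,0.003,0.03],[-0.001,0.003,0.08],[-0.001,0.003,0.12],[-0.001,0.003,0.145],[-0.001,0.003,0.145]],"angular":[[0,0,0],[0,0,0],[0,0,0],[0,0,0],[0,0,0]],"grip":[-0.2,-0.2,-0.2,-0.2,-0.2]}' 
python3 plan.py; python3 -m inch '{"translation":[[0,0,0],[0,0,0],[0,0,0],[0,0,0],[0,0,0]],"angular":[[0,0,0],[0,0,0],[0,0,0],[0,0,0],[0,0,0]],"grip":[-1,-1,-1,-1,-1]}' 90
python3 -m inch '{"translation":[[0,0,-0.03],[0,0,-0.08],[0,0,-0.15],[0,0,-0.22],[0,0,-0.28]],"angular":[[0,0,0],[0,0,0],[0,0,0],[0,0,0],[0,0,0]],"grip":[-1,-1,-1,-1,-1]}' >/dev/null
python3 -m inch '{"translation":[[0,0,0],[0,0,0],[0,0,0],[0,0,0],[0,0,0]],"angular":[[0,0,0.09],[0,0,0.18],[0,0,0.27],[0,0,0.36],[0,0,0.45]],"grip":[-1,-1,-1,-1,-1]}' >/dev/null
python3 plan.py -1.6316 .6313 .0093 .18
```

```text
clock: 21.02
tcp_pos: [0.496, -0.2812, 0.0343]
orientation: [-2.292, -2.146, 0.001]
wrist_force: [0.1, 0.2, 0.3]
grip_width: 0.398
gripper_force: 0.0
t21.0 tcp [ 0.496  -0.2812  0.0343] phi -0.066 grip 0.40 0.0 F [0.1 0.2 0.3] j7 0.92
clock: 21.65
tcp_pos: [0.4966, -0.2818, 0.0363]
orientation: [2.292, 2.147, 0.001]
wrist_force: [-1.3, 0.8, 5.9]
grip_width: 0.073
gripper_force: 89.3
t22.9 tcp [ 0.4962 -0.2806  0.2039] phi -0.970 grip 0.07 88.2 F [ 0.9  0.4 -2.3] j7 0.07
[0.4588, -0.2714, 0.0403] [-0.0003, -0.0004, 0.3306]
```

```bash
python3 -m inch '{"translation":[[0.08,-0.05,0],[0.16,-0.1,0],[0.24,-0.145,0],[0.32,-0.19,0.01],[0.4,-0.237,0.02]],"angular":[[0,0,0.08],[0,0,0.16],[0,0,0.24],[0,0,0.32],[0,0,0.3306]],"grip":[-1,-1,-1,-1,-1]}' >/dev/null
python3 plan.py -1.6316 .6313 .0093 .131
```

```text
t23.5 tcp [ 0.6132 -0.0251  0.1915] phi -1.627 grip 0.07 88.2 F [-0.3 -0.1 -2.4] j7 -0.88
[0.0269, -0.0589, 0.1009] [-0.0001, -0.0002, 0.0025]
```

```bash
python3 -m inch '{"translation":[[0.01,-0.03,0],[0.027,-0.059,0.02],[0.027,-0.059,0.05],[0.027,-0.059,0.08],[0.027,-0.059,0.094]],"angular":[[0,0,0.0025],[0,0,0.0025],[0,0,0.0025],[0,0,0.0025],[0,0,0.0025]],"grip":[-1,-1,-1,-1,-1]}' >/dev/null
python3 -m inch '{"translation":[[0,0,0.004],[0,0,0.008],[0,0,0.012],[0,0,0.014],[0,0,0.014]],"angular":[[0,0,0],[0,0,0],[0,0,0],[0,0,0],[0,0,0]],"grip":[-1,-1,-1,-1,-1]}'|grep -v grip
python3 plan.py -1.6316 .6313 .0093 .124
python3 - <<'E'
from h import *
I=ctrl.read_camera('scene'); cv2.imwrite('pics/s4.png',cv2.resize(I[165:265,245:375,::-1],None,fx=6,fy=6,interpolation=cv2.INTER_CUBIC))
E
```

```text
clock: 24.78
tcp_pos: [0.6308, 0.0068, 0.1265]
orientation: [-3.14, 0.094, -0.0]
wrist_force: [-0.1, 0.1, -3.3]
t24.8 tcp [0.6308 0.0068 0.1265] phi -1.631 grip 0.07 88.3 F [-0.1  0.1 -3.3] j7 -0.88
[0.0005, -0.0042, 0.0042] [-0.0, -0.0001, 0.0003]
```

View pics/s4.png

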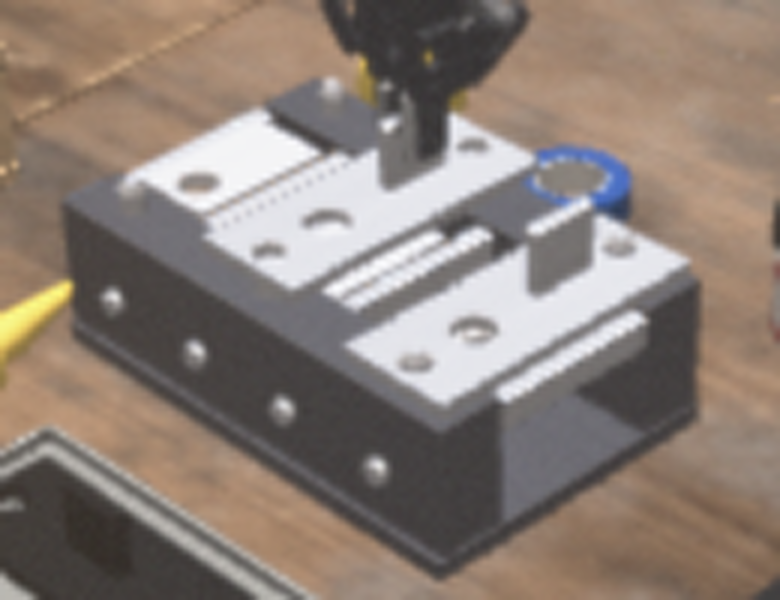

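Holes are at (268,250), (327,220) and (473,146), almost over the pins of station 2. I'll check that the measured pose has settled.

```bash
for i in 1 2; do python3 -m inch '{"translation":[[0,0,0],[0,0,0],[0,0,0],[0,0,0],[0,0,0]],"angular":[[0,0,0],[0,0,0],[0,0,0],[0,0,0],[0,0,0]],"grip":[-1,-1,-1,-1,-1]}'|grep -E 'tcp|wrist'; done; python3 - <<'E'
from sc import *
o=ctrl.get_obs()
# fixture from seated plate1 in scene (z .0875), rib/pin independent
h1=conv([(619,245),(473,330),(418,362)]); t,th,e=fit2(PL,p2w('scene',h1,.0875)); print('plate1 seated',t,th,e*1e3)
h2=conv([(473,146),(327,220),(268,250)])
for of in (.0315,.033,.0345):
    t2,th2,e2=fit2(PL,p2w('scene',h2,o['tcp_pos'][2]-of+.0075)); d=t2-t; print(of,'rel',d@[np.cos(th),np.sin(th)]*1e3,d@[-np.sin(th),np.cos(th)]*1e3-95,th2-th,e2*1e3)
E
```

```text
tcp_pos: [0.6308, 0.0066, 0.1264]
wrist_force: [-0.0, -0.4, -2.2]
tcp_pos: [0.6308, 0.0067, 0.1264]
wrist_force: [-0.1, 0.2, -2.5]
plate1 seated [ 0.60162613 -0.08398969] -0.04862519643689595 [0.57548638 1.00789588 0.43241375]
0.0315 rel -1.045573189164828 -4.447449206538039 -0.022565018355757895 [0.43049893 0.32857094 0.10467736]
0.033 rel 0.5384960156278819 -2.6780162104937375 -0.02256501835575831 [0.2747095  0.28841944 0.02290704]
0.0345 rel 2.1225652204210306 -0.9085832144493224 -0.02256501835575791 [0.11901093 0.24831741 0.12954472]
```

```bash
python3 -m inch '{"translation":[[0.0,-0.002,0],[0.0,-0.004,0],[0.0,-0.004,0.003],[0.0,-0.004,0.006],[0.0,-0.004,0.006]],"angular":[[0,0,0],[0,0,0],[0,0,0],[0,0,0],[0,0,0]],"grip":[-1,-1,-1,-1,-1]}'|grep -E 'tcp|wrist'
python3 -m inch '{"translation":[[0,0,0.003],[0,0,0.006],[0,0,0.009],[0,0,0.01],[0,0,0.01]],"angular":[[0,0,0],[0,0,0],[0,0,0],[0,0,0],[0,0,0]],"grip":[-1,-1,-1,-1,-1]}'|grep -E 'tcp|wrist'
```

```text
tcp_pos: [0.6308, 0.0091, 0.1226]
wrist_force: [0.1, 0.2, -2.3]
tcp_pos: [0.6309, 0.009, 0.1168]
wrist_force: [0.3, 0.5, -2.1]
```

```bash
python3 -m inch '{"translation":[[0,0,0.002],[0,0,0.004],[0,0,0.006],[0,0,0.008],[0,0,0.008]],"angular":[[0,0,0],[0,0,0],[0,0,0],[0,0,0],[0,0,0]],"grip":[-1,-1,-1,-1,-1]}'|grep -E 'tcp|wrist'
python3 -m inch '{"translation":[[0,0,0.001],[0,0,0.002],[0,0,0.003],[0,0,0.003],[0,0,0.003]],"angular":[[0,0,0],[0,0,0],[0,0,0],[0,0,0],[0,0,0]],"grip":[-1,-1,-1,-1,-1]}'|grep -E 'tcp|wrist'
```

```text
tcp_pos: [0.6309, 0.0091, 0.1133]
wrist_force: [-1.5, 1.0, 6.3]
tcp_pos: [0.631, 0.0091, 0.1132]
wrist_force: [-5.0, 3.0, 17.0]
```

Seated at 0.1132, as expected. I'll release it and go for plate 3.

```bash
python3 -m inch '{"translation":[[0,0,0],[0,0,0],[0,0,0],[0,0,0],[0,0,0]],"angular":[[0,0,0],[0,0,0],[0,0,0],[0,0,0],[0,0,0]],"grip":[-0.2,-0.2,-0.2,-0.2,-0.2]}'| grep -E 'tcp|wrist'
python3 -m inch '{"translation":[[0,0,-0.03],[0,0,-0.08],[0,0,-0.13],[0,0,-0.17],[0,0,-0.17]],"angular":[[0,0,0],[0,0,0],[0,0,0],[0,0,0],[0,0,0]],"grip":[-0.2,-0.2,-0.2,-0.2,-0.2]}'| grep -E 'tcp|wrist'
python3 - <<'E'
from h import *
g=grey(); t,th,e=find_plate(g,(.3981,-.3129),1.585); print(t,th,e*1e3, 'rib aim',t+.024*np.array([np.cos(th),np.sin(th)])+[.0015,-.0012],'phi',th-np.pi/2)
E
python3 plan.py 0.0142 .3993 -.290 .2
```

```text
tcp_pos: [0.6309, 0.009, 0.11]
wrist_force: [-0.0, 0.7, -0.2]
tcp_pos: [0.6323, 0.0085, 0.2149]
wrist_force: [-0.0, -0.2, -0.2]
[ 0.39815074 -0.31291836] 1.585076450439734 [0.08682395 0.06044634 0.03116829] rib aim [ 0.39930803 -0.29012081] phi 0.01428012364483755
t29.9 tcp [0.6313 0.009  0.2133] phi -1.631 grip 0.40 0.0 F [-0.4 -0.3 -0.8] j7 -0.97
[-0.356, 0.5208, 0.0213] [0.0005, -0.0009, -0.8226]
```

```bash
python3 -m inch '{"translation":[[-0.056,0.082,0],[-0.112,0.164,0],[-0.168,0.246,0],[-0.224,0.328,0],[-0.28,0.41,0.018]],"angular":[[0,0,-0.09],[0,0,-0.18],[0,0,-0.27],[0,0,-0.36],[0,0,-0.45]],"grip":[-0.2,-0.2,-0.2,-0.2,-0.2]}' >/dev/null; python3 plan.py  0.0142 .3993 -.290 .12
```

```text
t30.5 tcp [ 0.4472 -0.2274  0.2011] phi -0.724 grip 0.40 0.0 F [ 0.8 -1.4 -0.1] j7 0.23
[-0.131, 0.0093, 0.1352] [0.0002, 0.0001, -0.3693]
```

```bash
python3 -m inch '{"translation":[[-0.05,0,0],[-0.1,0.01,0.03],[-0.131,0.009,0.06],[-0.131,0.009,0.1],[-0.131,0.009,0.135]],"angular":[[0,0,-0.09],[0,0,-0.18],[0,0,-0.27],[0,0,-0.36],[0,0,-0.3693]],"grip":[-0.2,-0.2,-0.2,-0.2,-0.2]}' >/dev/null; python3 plan.py  0.0142 .3993 -.290 .033
```

```text
t31.1 tcp [ 0.3989 -0.2882  0.1191] phi 0.008 grip 0.40 0.0 F [-0.6  0.3  0.5] j7 1.05
[-0.0033, 0.0008, 0.1435] [-0.0006, -0.0008, -0.0031]
```

```bash
python3 -m inch '{"translation":[[-0.003,0.001,0.03],[-0.003,0.001,0.08],[-0.003,0.001,0.12],[-0.003,0.001,0.143],[-0.003,0.001,0.143]],"angular":[[0,0,-0.002],[0,0,-0.003],[0,0,-0.003],[0,0,-0.003],[0,0,-0.003]],"grip":[-0.2,-0.2,-0.2,-0.2,-0.2]}' |grep tcp
python3 -m inch '{"translation":[[0,0,0],[0,0,0],[0,0,0],[0,0,0],[0,0,0]],"angular":[[0,0,0],[0,0,0],[0,0,0],[0,0,0],[0,0,0]],"grip":[-1,-1,-1,-1,-1]}' 90
python3 -m inch '{"translation":[[0,0,-0.03],[0,0,-0.08],[0,0,-0.15],[0,0,-0.22],[0,0,-0.28]],"angular":[[0,0,0],[0,0,0],[0,0,0],[0,0,0],[0,0,0]],"grip":[-1,-1,-1,-1,-1]}' >/dev/null
python3 -m inch '{"translation":[[0,0,0],[0,0,0],[0,0,0],[0,0,0],[0,0,0]],"angular":[[0,0,0.09],[0,0,0.18],[0,0,0.27],[0,0,0.36],[0,0,0.45]],"grip":[-1,-1,-1,-1,-1]}' >/dev/null
python3 plan.py -1.6316 .637 .1035 .19
```

```text
tcp_pos: [0.3998, -0.2898, 0.0337]
clock: 32.38
tcp_pos: [0.4006, -0.2905, 0.0355]
orientation: [2.206, 2.235, 0.001]
wrist_force: [-1.2, 0.8, 7.9]
grip_width: 0.072
gripper_force: 88.9
t33.6 tcp [ 0.4003 -0.2895  0.2025] phi -0.892 grip 0.07 88.2 F [-0.9  0.5 -2.8] j7 0.26
[0.7183, -0.262, 0.0213] [-0.0004, -0.0001, 0.3699]
```

```bash
python3 -m inch '{"translation":[[0.09,-0.033,0],[0.18,-0.066,0],[0.27,-0.099,0],[0.36,-0.131,0],[0.44,-0.16,0]],"angular":[[0,0,0.09],[0,0,0.18],[0,0,0.27],[0,0,0.36],[0,0,0.3699]],"grip":[-1,-1,-1,-1,-1]}' >/dev/null
python3 plan.py -1.6316 .6367 .1038 .19
```

```text
t34.2 tcp [ 0.5451 -0.0459  0.202 ] phi -1.625 grip 0.07 88.2 F [ 1.  -1.1 -1.8] j7 -0.79
[0.1388, -0.2574, 0.0199] [0.0001, 0.0004, 0.0031]
```

```bash
python3 -m inch '{"translation":[[0.05,-0.09,0],[0.1,-0.18,0],[0.139,-0.257,0.02],[0.139,-0.257,0.07],[0.139,-0.257,0.115]],"angular":[[0,0,0.003],[0,0,0.003],[0,0,0.003],[0,0,0.003],[0,0,0.003]],"grip":[-1,-1,-1,-1,-1]}' >/dev/null
python3 -m inch '{"translation":[[0,0,0],[0,0,0],[0,0,0],[0,0,0],[0,0,0]],"angular":[[0,0,0],[0,0,0],[0,0,0],[0,0,0],[0,0,0]],"grip":[-1,-1,-1,-1,-1]}' >/dev/null
python3 plan.py -1.6316 .6367 .1038 .126
```

```text
t35.5 tcp [0.6365 0.1003 0.1342] phi -1.632 grip 0.07 88.3 F [ 0.3  0.9 -2.7] j7 -1.01
[-0.0001, -0.0059, 0.0136] [-0.0002, -0.0004, -0.0004]
```

```bash
python3 -m inch '{"translation":[[0.0005,-0.003,0],[0.0005,-0.006,0],[0.0005,-0.006,0.005],[0.0005,-0.006,0.01],[0.0005,-0.006,0.013]],"angular":[[0,0,0],[0,0,0],[0,0,0],[0,0,0],[0,0,0]],"grip":[-1,-1,-1,-1,-1]}'|grep -E 'tcp|wrist'
python3 -m inch '{"translation":[[0,0,0.003],[0,0,0.006],[0,0,0.009],[0,0,0.01],[0,0,0.01]],"angular":[[0,0,0],[0,0,0],[0,0,0],[0,0,0],[0,0,0]],"grip":[-1,-1,-1,-1,-1]}'|grep -E 'tcp|wrist'
```

```text
tcp_pos: [0.6366, 0.1039, 0.1254]
wrist_force: [-1.4, 0.1, -2.0]
tcp_pos: [0.6368, 0.1039, 0.1198]
wrist_force: [-0.4, 0.5, -2.4]
```

```bash
python3 -m inch '{"translation":[[0,0,0.003],[0,0,0.006],[0,0,0.009],[0,0,0.011],[0,0,0.011]],"angular":[[0,0,0],[0,0,0],[0,0,0],[0,0,0],[0,0,0]],"grip":[-1,-1,-1,-1,-1]}'|grep -E 'tcp|wrist'
python3 -m inch '{"translation":[[0,0,0.001],[0,0,0.002],[0,0,0.003],[0,0,0.004],[0,0,0.004]],"angular":[[0,0,0],[0,0,0],[0,0,0],[0,0,0],[0,0,0]],"grip":[-1,-1,-1,-1,-1]}'|grep -E 'tcp|wrist'
```

```text
tcp_pos: [0.6367, 0.1039, 0.1131]
wrist_force: [-0.0, -0.3, -3.1]
tcp_pos: [0.637, 0.1038, 0.1126]
wrist_force: [-4.1, 2.2, 8.9]
```

```bash
python3 -m inch '{"translation":[[0,0,0],[0,0,0],[0,0,0],[0,0,0],[0,0,0]],"angular":[[0,0,0],[0,0,0],[0,0,0],[0,0,0],[0,0,0]],"grip":[-0.2,-0.2,-0.2,-0.2,-0.2]}'| grep -E 'tcp|wrist'
python3 -m inch '{"translation":[[0,0,-0.03],[0,0,-0.08],[0,0,-0.13],[0,0,-0.18],[0,0,-0.23]],"angular":[[0,0,0],[0,0,0],[0,0,0],[0,0,0],[0,0,0]],"grip":[0,0,0,0,0]}'| grep -E 'tcp|wrist'
python3 plan.py -1.66 .578 .309 .24
```

```text
tcp_pos: [0.6368, 0.1038, 0.1107]
wrist_force: [-0.4, -0.3, -0.1]
tcp_pos: [0.6369, 0.1035, 0.2512]
wrist_force: [-0.1, 0.2, 0.4]
t39.2 tcp [0.6369 0.1035 0.2512] phi -1.633 grip 0.50 0.0 F [-0.1  0.2  0.4] j7 -1.13
[-0.1192, -0.3357, 0.0185] [-0.0001, -0.0006, 0.0135]
```

```bash
python3 -m inch '{"translation":[[-0.03,-0.085,0],[-0.06,-0.17,0],[-0.09,-0.255,0],[-0.119,-0.336,0.018],[-0.119,-0.336,0.018]],"angular":[[0,0,0.013],[0,0,0.013],[0,0,0.013],[0,0,0.013],[0,0,0.013]],"grip":[0,0,0,0,0]}'>/dev/null
python3 -m inch '{"translation":[[0,0,0.05],[0,0,0.08],[0,0,0.11],[0,0,0.11],[0,0,0.11]],"angular":[[0,0,0],[0,0,0],[0,0,0],[0,0,0],[0,0,0]],"grip":[0,0,0,0,0]}'>/dev/null
python3 plan.py -1.66 .578 .309 .113; python3 - <<'E'
from h import *
I=ctrl.read_camera('scene'); cv2.imwrite('pics/s5.png',cv2.resize(I[120:270,170:370,::-1],None,fx=4,fy=4,interpolation=cv2.INTER_CUBIC))
E
```

```text
t40.5 tcp [0.5786 0.3091 0.1727] phi -1.659 grip 0.50 0.0 F [-0.4 -0.9 -0.5] j7 -1.38
[-0.001, 0.0003, 0.0994] [-0.0001, -0.0005, 0.0005]
```

View pics/s5.png

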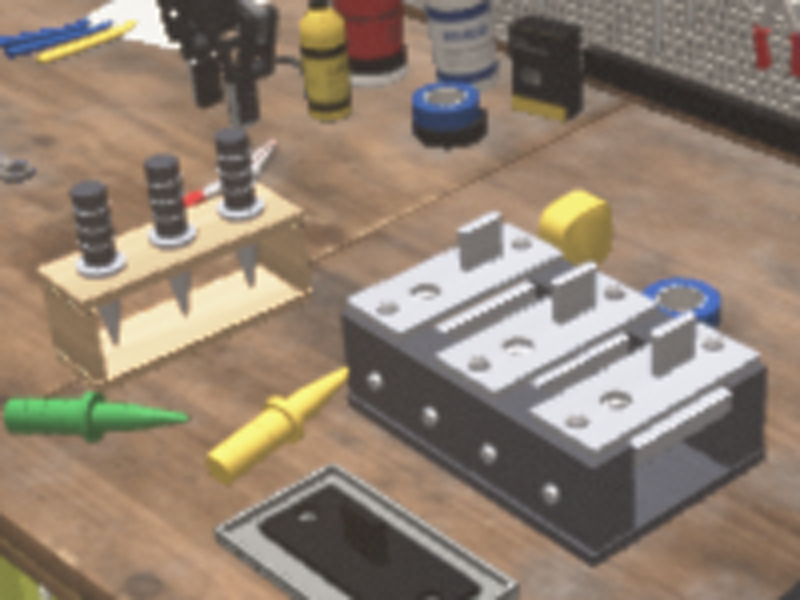

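All three plates are flush, the cover lies in the tray, and the three drifts stand in the rack with the gripper above the far one at (232,140). Descending to grip it.

```bash
python3 -m inch '{"translation":[[-0.001,0,0.03],[-0.001,0,0.06],[-0.001,0,0.08],[-0.001,0,0.099],[-0.001,0,0.099]],"angular":[[0,0,0],[0,0,0],[0,0,0],[0,0,0],[0,0,0]],"grip":[0,0,0,0,0]}'|grep -E 'tcp|wrist'
python3 -m inch '{"translation":[[0,0,0],[0,0,0],[0,0,0],[0,0,0],[0,0,0]],"angular":[[0,0,0],[0,0,0],[0,0,0],[0,0,0],[0,0,0]],"grip":[-1,-1,-1,-1,-1]}' 80
python3 -m inch '{"translation":[[0,0,-0.03],[0,0,-0.08],[0,0,-0.14],[0,0,-0.2],[0,0,-0.21]],"angular":[[0,0,0],[0,0,0],[0,0,0],[0,0,0],[0,0,0]],"grip":[-1,-1,-1,-1,-1]}'
python3 - <<'E'
from h import *
from sc import conv
# robot-frame seats: TCP when seated; drift axis candidates
g=grey('scene'); I=ctrl.read_camera('scene'); cv2.imwrite('pics/s6.png',cv2.resize(I[90:270,170:370,::-1],None,fx=3.3,fy=3.3,interpolation=cv2.INTER_CUBIC))
E
```

```text
tcp_pos: [0.5767, 0.3093, 0.1114]
wrist_force: [-0.3, 0.1, 0.8]
clock: 41.8
tcp_pos: [0.5778, 0.3093, 0.1132]
orientation: [-3.138, 0.138, -0.002]
wrist_force: [-0.2, -1.0, 2.3]
grip_width: 0.276
gripper_force: 78.3
clock: 42.42
tcp_pos: [0.5786, 0.3097, 0.2417]
orientation: [-3.136, 0.137, -0.006]
wrist_force: [0.0, 0.6, -0.8]
grip_width: 0.275
gripper_force: 78.5
```

View pics/s6.png

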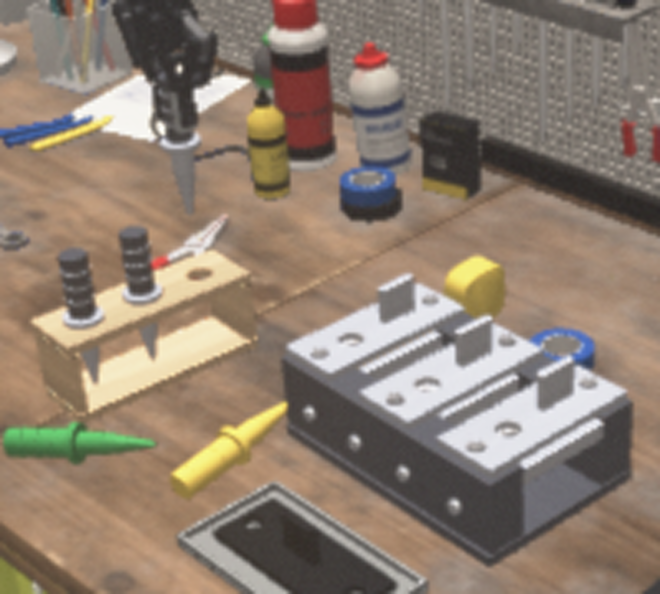

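```bash
python3 plan.py -1.6316 .5838 .107 .24 -1.6316 .5838 .107 .195
```

```text
t42.5 tcp [0.577  0.3099 0.239 ] phi -1.658 grip 0.27 78.5 F [-0.2  0.7 -2.4] j7 -1.45
[0.0407, 0.3358, -0.0021] [-0.0005, 0.0001, -0.0132]
[0.0, 0.0, 0.075] [0.0, 0.0, 0.0]
```

```bash
python3 -m inch '{"translation":[[0.01,0.08,0],[0.02,0.17,0],[0.03,0.26,0],[0.041,0.336,0],[0.041,0.336,0.02]],"angular":[[0,0,-0.013],[0,0,-0.013],[0,0,-0.013],[0,0,-0.013],[0,0,-0.013]],"grip":[-1,-1,-1,-1,-1]}'>/dev/null
python3 -m inch '{"translation":[[0,0,0.02],[0,0,0.045],[0,0,0.045],[0,0,0.045],[0,0,0.045]],"angular":[[0,0,0],[0,0,0],[0,0,0],[0,0,0],[0,0,0]],"grip":[-1,-1,-1,-1,-1]}'>/dev/null
python3 plan.py -1.6316 .5838 .107 .18; python3 - <<'E'
from h import *
I=ctrl.read_camera('scene'); cv2.imwrite('pics/s7.png',cv2.resize(I[140:230,245:335,::-1],None,fx=6,fy=6,interpolation=cv2.INTER_CUBIC))
E
```

```text
t43.8 tcp [0.5846 0.1068 0.2001] phi -1.632 grip 0.27 78.8 F [ 0.1 -0.7 -1.6] j7 -1.06
[-0.0014, -0.0003, 0.0335] [0.0, -0.0005, -0.0001]
```

View pics/s7.png

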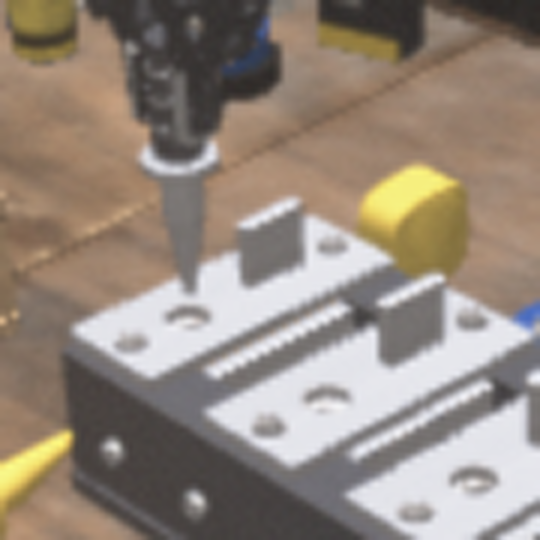

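Tip at (190,292) above hole at (187,318): within a couple of millimetres, so the taper will catch it. Descending.

```bash
python3 -m inch '{"translation":[[-0.001,0,0.015],[-0.001,0,0.03],[-0.001,0,0.04],[-0.001,0,0.05],[-0.001,0,0.05]],"angular":[[0,0,0],[0,0,0],[0,0,0],[0,0,0],[0,0,0]],"grip":[-1,-1,-1,-1,-1]}'|grep -E 'tcp|wrist'
python3 -m inch '{"translation":[[0,0,0.01],[0,0,0.015],[0,0,0.02],[0,0,0.025],[0,0,0.025]],"angular":[[0,0,0],[0,0,0],[0,0,0],[0,0,0],[0,0,0]],"grip":[-1,-1,-1,-1,-1]}'|grep -E 'tcp|wrist'
```

```text
tcp_pos: [0.5833, 0.1066, 0.169]
wrist_force: [1.3, 0.3, -1.2]
tcp_pos: [0.5835, 0.1066, 0.1544]
wrist_force: [0.2, 0.0, -1.5]
```

```bash
python3 -m inch '{"translation":[[0,0,0.004],[0,0,0.008],[0,0,0.012],[0,0,0.016],[0,0,0.016]],"angular":[[0,0,0],[0,0,0],[0,0,0],[0,0,0],[0,0,0]],"grip":[-1,-1,-1,-1,-1]}'|grep -E 'tcp|wrist'
python3 -m inch '{"translation":[[0,0,0.004],[0,0,0.008],[0,0,0.012],[0,0,0.016],[0,0,0.016]],"angular":[[0,0,0],[0,0,0],[0,0,0],[0,0,0],[0,0,0]],"grip":[-1,-1,-1,-1,-1]}'|grep -E 'tcp|wrist'
```

```text
tcp_pos: [0.5838, 0.1067, 0.1449]
wrist_force: [0.5, 0.6, -1.6]
tcp_pos: [0.5838, 0.1066, 0.1352]
wrist_force: [0.7, 0.3, 0.4]
```

```bash
python3 -m inch '{"translation":[[0,0,0.003],[0,0,0.006],[0,0,0.009],[0,0,0.012],[0,0,0.012]],"angular":[[0,0,0],[0,0,0],[0,0,0],[0,0,0],[0,0,0]],"grip":[-1,-1,-1,-1,-1]}'|grep -E 'tcp|wrist'
python3 -m inch '{"translation":[[0,0,0.002],[0,0,0.005],[0,0,0.008],[0,0,0.01],[0,0,0.01]],"angular":[[0,0,0],[0,0,0],[0,0,0],[0,0,0],[0,0,0]],"grip":[-1,-1,-1,-1,-1]}'|grep -E 'tcp|wrist'
```

```text
tcp_pos: [0.5837, 0.1065, 0.1279]
wrist_force: [1.5, -0.6, -0.4]
tcp_pos: [0.5837, 0.1065, 0.122]
wrist_force: [2.5, -1.4, -0.5]
```

```bash
python3 -m inch '{"translation":[[0,0,0.001],[0,0,0.002],[0,0,0.003],[0,0,0.004],[0,0,0.004]],"angular":[[0,0,0],[0,0,0],[0,0,0],[0,0,0],[0,0,0]],"grip":[-1,-1,-1,-1,-1]}'|grep -E 'tcp|wrist'
python3 -m inch '{"translation":[[0,0,0.001],[0,0,0.002],[0,0,0.003],[0,0,0.004],[0,0,0.004]],"angular":[[0,0,0],[0,0,0],[0,0,0],[0,0,0],[0,0,0]],"grip":[-1,-1,-1,-1,-1]}'|grep -E 'tcp|wrist'
```

```text
tcp_pos: [0.5838, 0.1064, 0.1211]
wrist_force: [0.2, 0.4, 9.6]
tcp_pos: [0.5839, 0.1063, 0.121]
wrist_force: [-6.5, 1.8, 26.8]
```

```bash
python3 -m inch '{"translation":[[0,0,0],[0,0,0],[0,0,0],[0,0,0],[0,0,0]],"angular":[[0,0,0],[0,0,0],[0,0,0],[0,0,0],[0,0,0]],"grip":[0,0,0,0,0]}'| grep -E 'tcp|wrist'
python3 -m inch '{"translation":[[0,0,-0.03],[0,0,-0.08],[0,0,-0.13],[0,0,-0.15],[0,0,-0.17]],"angular":[[0,0,0],[0,0,0],[0,0,0],[0,0,0],[0,0,0]],"grip":[0,0,0,0,0]}'| grep -E 'tcp|wrist'
python3 plan.py -1.66 .5187 .3145 .21 -1.66 .5187 .3145 .113
```

```text
tcp_pos: [0.5835, 0.1066, 0.1172]
wrist_force: [0.6, 0.9, -0.2]
tcp_pos: [0.5833, 0.1067, 0.2201]
wrist_force: [-1.1, -0.3, -0.6]
t50.1 tcp [0.5833 0.1067 0.2201] phi -1.632 grip 0.50 0.0 F [-1.1 -0.3 -0.6] j7 -1.09
[-0.1288, -0.339, 0.017] [-0.0002, 0.0001, 0.0138]
[0.0, 0.0, 0.1617] [0.0, 0.0, 0.0]
```

```bash
python3 -m inch '{"translation":[[-0.03,-0.08,0],[-0.06,-0.16,0],[-0.09,-0.24,0],[-0.129,-0.339,0.017],[-0.129,-0.339,0.017]],"angular":[[0,0,0.014],[0,0,0.014],[0,0,0.014],[0,0,0.014],[0,0,0.014]],"grip":[0,0,0,0,0]}'>/dev/null
python3 -m inch '{"translation":[[0,0,0.02],[0,0,0.05],[0,0,0.05],[0,0,0.05],[0,0,0.05]],"angular":[[0,0,0],[0,0,0],[0,0,0],[0,0,0],[0,0,0]],"grip":[0,0,0,0,0]}'>/dev/null; python3 plan.py -1.66 .5187 .3145 .113
python3 - <<'E'
from h import *
ctrl.read_camera('scene')
for r in ctrl.look_for('scene','drift1'): print(np.round(r['centre'],3),round(r['confidence'],2))
E
```

```text
t51.3 tcp [0.5195 0.3139 0.1797] phi -1.661 grip 0.50 0.0 F [-0.7  0.6  0.3] j7 -1.40
[-0.0014, -0.0009, 0.1112] [-0.0002, -0.0004, -0.0007]
[0.461 0.129 0.022] 0.74
[0.576 0.099 0.117] 0.73
[0.514 0.304 0.105] 0.65
[0.379 0.246 0.025] 0.54
[0.452 0.308 0.105] 0.49
[ 0.603 -0.     0.091] 0.3
```

```bash
python3 -m inch '{"translation":[[-0.001,-0.001,0.03],[-0.001,-0.001,0.07],[-0.001,-0.001,0.09],[-0.001,-0.001,0.11],[-0.001,-0.001,0.11]],"angular":[[0,0,0],[0,0,0],[0,0,0],[0,0,0],[0,0,0]],"grip":[0,0,0,0,0]}'|grep -E 'tcp|wrist'
python3 -m inch '{"translation":[[0,0,0],[0,0,0],[0,0,0],[0,0,0],[0,0,0]],"angular":[[0,0,0],[0,0,0],[0,0,0],[0,0,0],[0,0,0]],"grip":[-1,-1,-1,-1,-1]}' 80
python3 -m inch '{"translation":[[0,0,-0.03],[0,0,-0.08],[0,0,-0.14],[0,0,-0.2],[0,0,-0.22]],"angular":[[0,0,0],[0,0,0],[0,0,0],[0,0,0],[0,0,0]],"grip":[-1,-1,-1,-1,-1]}' >/dev/null
python3 plan.py -1.6316 .578 .012 .25
```

```text
tcp_pos: [0.5179, 0.3148, 0.1124]
wrist_force: [0.2, 0.2, -0.6]
clock: 52.68
tcp_pos: [0.5189, 0.3148, 0.1139]
orientation: [-3.138, 0.141, -0.002]
wrist_force: [-1.5, -1.5, 5.1]
grip_width: 0.274
gripper_force: 78.3
t53.3 tcp [0.519  0.3154 0.2475] phi -1.660 grip 0.27 78.5 F [ 0.7 -0.1 -2.1] j7 -1.48
[0.1431, 0.495, -0.0049] [-0.0011, -0.0011, -0.0142]
```

```bash
python3 -m inch '{"translation":[[0,0,-0.054],[0.035,0.12,-0.054],[0.06,0.21,-0.054],[0.09,0.3,-0.054],[0.115,0.39,-0.054]],"angular":[[0,0,-0.014],[0,0,-0.014],[0,0,-0.014],[0,0,-0.014],[0,0,-0.014]],"grip":[-1,-1,-1,-1,-1]}' >/dev/null
python3 -m inch '{"translation":[[0.025,0.11,0],[0.025,0.11,0],[0.025,0.11,0.05],[0.025,0.11,0.1],[0.025,0.11,0.13]],"angular":[[0,0,0],[0,0,0],[0,0,0],[0,0,0],[0,0,0]],"grip":[-1,-1,-1,-1,-1]}' >/dev/null
python3 plan.py -1.6316 .578 .012 .17
```

```text
t54.5 tcp [0.5757 0.0105 0.1974] phi -1.631 grip 0.27 78.9 F [ 0.8  0.2 -2.4] j7 -0.92
[0.0038, -0.0027, 0.0457] [-0.0004, 0.0018, 0.0002]
```

```bash
python3 -m inch '{"translation":[[0.0035,-0.0025,0],[0.0035,-0.0025,0.01],[0.0035,-0.0025,0.025],[0.0035,-0.0025,0.04],[0.0035,-0.0025,0.045]],"angular":[[0,0.001,0],[0,0.001,0],[0,0.001,0],[0,0.001,0],[0,0.001,0]],"grip":[-1,-1,-1,-1,-1]}'|grep -E 'tcp|wrist'
python3 -m inch '{"translation":[[0,0,0.01],[0,0,0.015],[0,0,0.02],[0,0,0.025],[0,0,0.025]],"angular":[[0,0,0],[0,0,0],[0,0,0],[0,0,0],[0,0,0]],"grip":[-1,-1,-1,-1,-1]}'|grep -E 'tcp|wrist'
python3 plan.py -1.6316 .5776 .0118 .121
```

```text
tcp_pos: [0.5788, 0.0105, 0.172]
wrist_force: [0.5, 0.4, -1.7]
tcp_pos: [0.5788, 0.0104, 0.1573]
wrist_force: [-1.5, -0.5, -2.6]
t55.8 tcp [0.5788 0.0104 0.1573] phi -1.632 grip 0.27 79.0 F [-1.5 -0.5 -2.6] j7 -0.87
[-0.0022, -0.0022, 0.0605] [0.0, -0.0005, -0.0004]
```

Small correction of about 1.3 mm, then down.

```bash
python3 -m inch '{"translation":[[-0.002,-0.002,0.005],[-0.002,-0.002,0.01],[-0.002,-0.002,0.015],[-0.002,-0.002,0.02],[-0.002,-0.002,0.02]],"angular":[[0,0,0],[0,0,0],[0,0,0],[0,0,0],[0,0,0]],"grip":[-1,-1,-1,-1,-1]}'|grep -E 'tcp|wrist'
python3 -m inch '{"translation":[[0,0,0.005],[0,0,0.01],[0,0,0.015],[0,0,0.02],[0,0,0.02]],"angular":[[0,0,0],[0,0,0],[0,0,0],[0,0,0],[0,0,0]],"grip":[-1,-1,-1,-1,-1]}'|grep -E 'tcp|wrist'
python3 -m inch '{"translation":[[0,0,0.003],[0,0,0.006],[0,0,0.009],[0,0,0.012],[0,0,0.012]],"angular":[[0,0,0],[0,0,0],[0,0,0],[0,0,0],[0,0,0]],"grip":[-1,-1,-1,-1,-1]}'|grep -E 'tcp|wrist'
```

```text
tcp_pos: [0.5776, 0.011, 0.1453]
wrist_force: [-3.1, -1.5, -1.9]
tcp_pos: [0.5777, 0.0114, 0.133]
wrist_force: [-3.5, -2.9, -1.7]
tcp_pos: [0.5778, 0.0114, 0.1262]
wrist_force: [-3.5, -2.3, -0.1]
```

```bash
python3 -m inch '{"translation":[[0,0.001,0.003],[0,0.001,0.006],[0,0.001,0.008],[0,0.001,0.01],[0,0.001,0.01]],"angular":[[0,0,0],[0,0,0],[0,0,0],[0,0,0],[0,0,0]],"grip":[-1,-1,-1,-1,-1]}'|grep -E 'tcp|wrist'
python3 -m inch '{"translation":[[0,0,0.001],[0,0,0.002],[0,0,0.003],[0,0,0.004],[0,0,0.004]],"angular":[[0,0,0],[0,0,0],[0,0,0],[0,0,0],[0,0,0]],"grip":[-1,-1,-1,-1,-1]}'|grep -E 'tcp|wrist'
```

```text
tcp_pos: [0.5779, 0.0112, 0.1219]
wrist_force: [-8.9, -0.3, 13.5]
tcp_pos: [0.5778, 0.0111, 0.1217]
wrist_force: [-12.3, 2.4, 30.3]
```

```bash
python3 -m inch '{"translation":[[0,0,0],[0,0,0],[0,0,0],[0,0,0],[0,0,0]],"angular":[[0,0,0],[0,0,0],[0,0,0],[0,0,0],[0,0,0]],"grip":[0,0,0,0,0]}'| grep -E 'tcp|wrist'
python3 -m inch '{"translation":[[0,0,-0.03],[0,0,-0.08],[0,0,-0.13],[0,0,-0.17],[0,0,-0.19]],"angular":[[0,0,0],[0,0,0],[0,0,0],[0,0,0],[0,0,0]],"grip":[0,0,0,0,0]}'| grep -E 'tcp|wrist'
python3 plan.py -1.66 .4585 .320 .225
```

```text
tcp_pos: [0.5783, 0.0111, 0.1178]
wrist_force: [0.4, 0.7, 0.4]
tcp_pos: [0.5786, 0.0106, 0.2343]
wrist_force: [0.2, -0.3, 0.2]
t60.2 tcp [0.5786 0.0106 0.2343] phi -1.633 grip 0.50 0.0 F [ 0.2 -0.3  0.2] j7 -0.96
[-0.2318, -0.5023, 0.0145] [-0.0002, -0.0024, 0.0136]
```

```bash
python3 -m inch '{"translation":[[-0.04,-0.09,0],[-0.08,-0.18,0],[-0.12,-0.26,0],[-0.16,-0.35,0],[-0.2,-0.43,0]],"angular":[[0,0,0.014],[0,0,0.014],[0,0,0.014],[0,0,0.014],[0,0,0.014]],"grip":[0,0,0,0,0]}' >/dev/null
python3 -m inch '{"translation":[[-0.03,-0.078,0],[-0.03,-0.078,0],[-0.03,-0.078,0.03],[-0.03,-0.078,0.06],[-0.03,-0.078,0.08]],"angular":[[0,0,0],[0,0,0],[0,0,0],[0,0,0],[0,0,0]],"grip":[0,0,0,0,0]}' >/dev/null; python3 plan.py -1.66 .4585 .320 .113
```

```text
t61.4 tcp [0.4601 0.3224 0.1821] phi -1.663 grip 0.50 0.0 F [-0.5 -0.9  1. ] j7 -1.44
[-0.0022, 0.0041, 0.1151] [0.0006, -0.0001, -0.0017]
```

```bash
python3 -m inch '{"translation":[[-0.002,0.004,0.03],[-0.002,0.004,0.07],[-0.002,0.004,0.1],[-0.002,0.004,0.115],[-0.002,0.004,0.115]],"angular":[[0,0,0],[0,0,0],[0,0,0],[0,0,0],[0,0,0]],"grip":[0,0,0,0,0]}'|grep -E 'tcp|wrist'
python3 -m inch '{"translation":[[0,0,0],[0,0,0],[0,0,0],[0,0,0],[0,0,0]],"angular":[[0,0,0],[0,0,0],[0,0,0],[0,0,0],[0,0,0]],"grip":[-1,-1,-1,-1,-1]}' 80
python3 -m inch '{"translation":[[0,0,-0.04],[0,0,-0.1],[0,0,-0.17],[0,0,-0.24],[0,0,-0.28]],"angular":[[0,0,0],[0,0,0],[0,0,0],[0,0,0],[0,0,0]],"grip":[-1,-1,-1,-1,-1]}' >/dev/null
python3 plan.py -1.6316 .572 -.0826 .285
```

```text
tcp_pos: [0.4591, 0.3216, 0.1142]
wrist_force: [0.6, 0.3, 0.6]
clock: 62.68
tcp_pos: [0.4597, 0.3209, 0.1155]
orientation: [3.138, -0.142, 0.005]
wrist_force: [-1.3, -4.5, 6.5]
grip_width: 0.28
gripper_force: 78.2
t63.3 tcp [0.4589 0.3233 0.2844] phi -1.659 grip 0.27 78.6 F [-0.5 -0.4 -2.1] j7 -1.57
[0.2476, 0.6572, -0.0023] [-0.0015, -0.0013, -0.0138]
```

```bash
python3 -m inch '{"translation":[[0.036,0.095,0],[0.072,0.19,0],[0.108,0.285,0],[0.144,0.38,0],[0.175,0.465,0]],"angular":[[0,0,-0.014],[0,0,-0.014],[0,0,-0.014],[0,0,-0.014],[0,0,-0.014]],"grip":[-1,-1,-1,-1,-1]}' >/dev/null; python3 plan.py -1.6316 .5732 -.0826 .285
```

```text
t63.9 tcp [0.5388 0.0339 0.2827] phi -1.632 grip 0.27 78.9 F [ 1.   0.8 -3.3] j7 -1.07
[0.0692, 0.1904, -0.004] [-0.001, -0.001, -0.0002]
```

```bash
python3 -m inch '{"translation":[[0.035,0.095,0],[0.069,0.19,0],[0.069,0.19,0.03],[0.069,0.19,0.1],[0.069,0.19,0.142]],"angular":[[0,0,0],[0,0,0],[0,0,0],[0,0,0],[0,0,0]],"grip":[-1,-1,-1,-1,-1]}' >/dev/null
python3 -m inch '{"translation":[[0,0,0],[0,0,0],[0,0,0],[0,0,0],[0,0,0]],"angular":[[0,0,0],[0,0,0],[0,0,0],[0,0,0],[0,0,0]],"grip":[-1,-1,-1,-1,-1]}' >/dev/null; python3 plan.py -1.6316 .5732 -.0826 .173
```

```text
t65.2 tcp [ 0.5732 -0.0817  0.1983] phi -1.632 grip 0.27 79.1 F [ 0.4  0.2 -2.7] j7 -0.80
[0.0, 0.0015, 0.0422] [-0.0001, -0.0015, -0.0003]
```

```bash
python3 -m inch '{"translation":[[0,0.0015,0.01],[0,0.0015,0.02],[0,0.0015,0.03],[0,0.0015,0.042],[0,0.0015,0.042]],"angular":[[0,-0.001,0],[0,-0.001,0],[0,-0.001,0],[0,-0.001,0],[0,-0.001,0]],"grip":[-1,-1,-1,-1,-1]}'|grep -E 'tcp|wrist'
python3 -m inch '{"translation":[[0,0,0.01],[0,0,0.02],[0,0,0.03],[0,0,0.04],[0,0,0.045]],"angular":[[0,0,0],[0,0,0],[0,0,0],[0,0,0],[0,0,0]],"grip":[-1,-1,-1,-1,-1]}'|grep -E 'tcp|wrist'
python3 plan.py -1.6316 .5732 -.0826 .1233
```

```text
tcp_pos: [0.5724, -0.0824, 0.1718]
wrist_force: [-0.3, 0.1, -1.9]
tcp_pos: [0.5736, -0.0828, 0.1455]
wrist_force: [1.2, -0.2, -0.1]
t66.4 tcp [ 0.5736 -0.0828  0.1455] phi -1.632 grip 0.27 79.1 F [ 1.2 -0.2 -0.1] j7 -0.73
[-0.0007, -0.0003, 0.0371] [0.0002, -0.0006, -0.0004]
```

```bash
python3 -m inch '{"translation":[[0,0,0.005],[0,0,0.01],[0,0,0.015],[0,0,0.02],[0,0,0.022]],"angular":[[0,0,0],[0,0,0],[0,0,0],[0,0,0],[0,0,0]],"grip":[-1,-1,-1,-1,-1]}'|grep -E 'tcp|wrist'
python3 -m inch '{"translation":[[0,0,0.003],[0,0,0.006],[0,0,0.009],[0,0,0.012],[0,0,0.013]],"angular":[[0,0,0],[0,0,0],[0,0,0],[0,0,0],[0,0,0]],"grip":[-1,-1,-1,-1,-1]}'|grep -E 'tcp|wrist'
python3 -m inch '{"translation":[[0,0,0.001],[0,0,0.002],[0,0,0.003],[0,0,0.004],[0,0,0.004]],"angular":[[0,0,0],[0,0,0],[0,0,0],[0,0,0],[0,0,0]],"grip":[-1,-1,-1,-1,-1]}'|grep -E 'tcp|wrist'
```

```text
tcp_pos: [0.5735, -0.0829, 0.1326]
wrist_force: [3.3, 0.0, 2.4]
tcp_pos: [0.5732, -0.0829, 0.1247]
wrist_force: [3.6, -0.6, 2.3]
tcp_pos: [0.5732, -0.0829, 0.1235]
wrist_force: [1.4, -0.5, 12.2]
```

```bash
python3 -m inch '{"translation":[[0,0,0.001],[0,0,0.002],[0,0,0.003],[0,0,0.003],[0,0,0.003]],"angular":[[0,0,0],[0,0,0],[0,0,0],[0,0,0],[0,0,0]],"grip":[-1,-1,-1,-1,-1]}'|grep -E 'tcp|wrist'
python3 -m inch '{"translation":[[0,0,0],[0,0,0],[0,0,0],[0,0,0],[0,0,0]],"angular":[[0,0,0],[0,0,0],[0,0,0],[0,0,0],[0,0,0]],"grip":[0,0,0,0,0]}'| grep -E 'tcp|wrist'
python3 -m inch '{"translation":[[0,0,-0.03],[0,0,-0.08],[0,0,-0.13],[0,0,-0.17],[0,0,-0.22]],"angular":[[0,0,0],[0,0,0],[0,0,0],[0,0,0],[0,0,0]],"grip":[0,0,0,0,0]}'| grep -E 'tcp|wrist'
python3 -m inch '{"translation":[[-0.05,0.08,-0.03],[-0.08,0.15,-0.05],[-0.12,0.2,-0.05],[-0.12,0.2,-0.05],[-0.12,0.2,-0.05]],"angular":[[0,0,0],[0,0,0],[0,0,0],[0,0,0],[0,0,0]],"grip":[0,0,0,0,0]}'| grep -E 'tcp|wrist'
python3 - <<'E'
from h import *
I=ctrl.read_camera('scene'); cv2.imwrite('pics/end.png',cv2.resize(I[150:280,220:380,::-1],None,fx=4.6,fy=4.6,interpolation=cv2.INTER_CUBIC))
E
```

```text
tcp_pos: [0.5733, -0.0831, 0.1234]
wrist_force: [-1.0, 1.6, 23.6]
tcp_pos: [0.5726, -0.0825, 0.1201]
wrist_force: [-0.2, 0.1, -0.8]
tcp_pos: [0.5726, -0.0828, 0.2543]
wrist_force: [0.4, 0.4, -0.0]
tcp_pos: [0.494, -0.1977, 0.2831]
wrist_force: [1.0, 0.4, 0.2]
```

View pics/end.png

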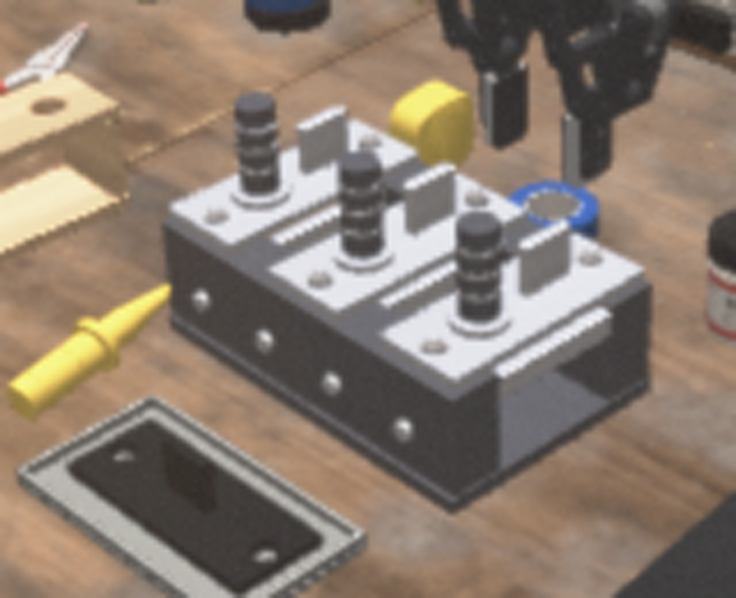

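The picture shows all three drifts upright with flanges on their plates, at about (262,190), (362,250) and (480,315). The cover is flat in the tray at (195,505). Handing in.

```bash
python3 -c "
from workcell import ctrl
print(ctrl.hand_in())"
```

```text
the job is handed in; nothing more can be done
None
```

The job is handed in and no verdict came back: in the last picture the cover lies flat in the tray and all three plates look flush on their stations, each with a drift home in it.

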